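Run the rinse from under the splash lid

TASK

Raise the splash lid of the control box and lock its folding stay, pushing the knee past straight against its stop so that it props the lid by itself. With the lid propped, press the small key fully down and let it up, then the large key the same way, never both together; then break the stay's knee and lower the lid fully shut. Do not force the lid or the stay, and leave everything else on the table where it stands.

Things in the scene. Friction and masses are not known exactly. Their poses are not given: they have to be found in the camera images.
- box: Open-topped grey painted steel control box, fixed to the table: 180 mm along its x, 220 mm along its y, walls 4 mm thick and 94 mm high. Origin: centre of its underside; z up. The lid hinges along its +y side. Inside is a flat deck 57 mm above the table with two white round keys on the line box y = -60 mm, at box x = -33 and +33 mm. Outside its -x side (towards the robot) is the folding stay.
- box_hinge (a point): Point on the lid's hinge line (which runs along the box's x), in the middle of the box's width: 98 mm above the table, at box y = +105 mm.
- lid (a joint): Lid angle in rad: 0 shut (level), 1.40 (80 degrees) when the stay is straight, which is as far as it goes. Stiff, damped hinge: with the stay not locked the lid stays where it is left only when raised above about 65 degrees; lower than that it may sink slowly, quickest when low, and it does not slam.
- lid_panel: The lid: a flat bare-metal plate, 190 mm along the hinge, 6 mm thick, 0.4 to 0.6 kg, reaching 245 mm from the hinge line, so that shut it overhangs the box's -y wall by 30 mm. This lip can be lifted from below with the fingertips (4 to 8 N). Origin on the hinge line as box_hinge; turns with the lid: its -y points from the hinge to the free edge, z out of its top face (4 mm above the origin).
- lid_edge (a point): Middle of the lid's free (-y) edge, 245 mm from the hinge line. Shut, the plate reaches from 2 mm below to 4 mm above it. Turns with the lid.
- stay: Folding stay: two flat steel links, 91 mm between pivots, about 100 mm to the -x side of the box's middle. The lower turns on the box 75 mm from the hinge line at the hinge's height (origin: that pivot's axis, at the box's middle), the upper on the lid 180 mm from the hinge line. With the lid shut the knee hangs down beside the box; with it raised the stay stands nearly upright.
- knee (a joint): Angle of the stay's knee in rad: 0 folded (lid shut), 1.918 straight, 2.118 at its rigid stop (locked). With the lid raised the bent knee bows to the box's -y; pushing its pin to the box's +y straightens it and goes about 9 mm past straight to the stop, which locks it. Pushing the pin back to -y unlocks it. Up to 6 N does either when the lid is nearly fully raised.
- knee_pin (a point): Point on the axis of the black round pin at the knee: 14 mm in diameter, 90 mm long, level, along the box's x, sticking out to -x from the stay. The point lies 33 mm from its free end, 57 mm from its root, 165 mm to -x of the box's middle. 23 mm above the table with the lid shut; 187 mm, at box y about +52 mm, with the stay straight.
- key_small (a joint): Travel of the small white key, 22 mm in diameter, in m: 0 up, 0.006 fully down (5 N); springs back.
- key_small_top (a point): Centre of the small key's top face, 79 mm above the table; moves down with it.
- key_large (a joint): Travel of the large white key, 42 mm in diameter, in m: 0 up, 0.006 fully down (5 N); springs back. The two keys stand 66 mm apart along the box's x, either one on either side.
- key_large_top (a point): Centre of the large key's top face, 79 mm above the table; moves down with it.
- water_bottle: Clear bottle, 64 mm in diameter, 190 mm tall. Origin at its foot. Leave it alone.
- prep_bowl: Steel bowl, 90 mm in diameter, 50 mm tall. Origin at its foot. Leave it alone.
- jar: Amber glass jar with a steel cap, 68 mm in diameter, 85 mm tall. Origin at its foot. Leave it alone.
- scraper: Dough scraper lying flat, 125 x 110 mm, 24 mm high. Leave it alone.
- cup: White cup, 72 mm in diameter, 80 mm tall. Origin at its foot. Leave it alone.
- brush: Brush lying on the fixed dark wooden board at the robot's left. Leave it alone.

How it is judged:
By the outcome, as a careful person would: the job done as asked, in the order asked, and still so for the second after the job is handed in, with the robot touching nothing.
It also fails if it takes over 66 s, if anything falls off the work surface, if the arm or the gripper's body presses on something with over 40 N, if the wrist force passes 120 N, or if a joint passes its speed limit or range.

ROBOT

A 6-joint arm with a two-finger parallel gripper is mounted at the origin on the work surface. World frame = base frame: x ahead of the robot, y to its left, z up, the work surface at z = 0. Lengths are in mm, angles in rad, forces in N, time in s.
With the tool pointing down it reaches from about 350 to 975 mm from the base axis. Payload 7.1 kg.
Tool frame: the origin (TCP) lies at the very end of the fingers, on their centre line; the grasp point (between the pads) lies 19 mm behind it; z points along the fingers, y is the direction in which the jaws open and shut (so a half turn about z gives the same grasp; the last joint's range is limited). The gripper opens to 88 mm and grips with 3 to 60 N. Pads are 20 mm wide; open, the fingers measure 115 mm over their backs; the gripper's body (75 mm by 178 mm) begins 61 mm behind the grasp point.
Start: joints at [-1.321, 0.423, 1.63, -0, 1.089, -0.019], TCP at [166.003, -602.535, 222.675] pointing down, gripper open.
Joint ranges: [-3, 3], [-0.9, 2.11], [0.09, 2.58], [-1.31, 4.45], [0.11, 2.69], [-2.54, 2.54]. Speed limits (rad/s): [2.39, 2.39, 3.01, 3.14, 3.14, 3.14].

INTERFACE

Orientations are given as a rotation vector (axis times angle).
In Python, from workcell import readout, imaging, close_job gives the robot as it stands.
- The arm moves only by the tool carry_out, never from a script. Its argument "rows" is a list of rows, each a list of 3 entries, a list of its own where there are three numbers: the shift along the tool's x, y, z in m, then the turn, a rotation vector about the tool's x, y, z in rad, then the closure, from 0 (fully open) to 1 (shut). In form: [[[dx, dy, dz], [wx, wy, wz], hand], ...]. A call has 1 to 12 rows; each row shifts and turns the commanded pose from where the row before left it, along the tool's axes as they then stand; what a row does not reach is not made up. A row lasts 1/12 s, in which the tool goes at most 41.7 mm and 7.16 degrees, less where a joint would pass 70% of its speed; a pose out of reach is approached as far as the arm can. A call with a gripper value outside its range is refused whole. The fingers move at their own pace and stop on an object; the grip force is fixed at half the most. Time passes only in rows, so rows that do not move let the fingers close. It gives the time, the measured TCP pose, the force and the opening at its end, in the units of the state.
- readout.get_obs(): the state, without advancing time (a new reading comes with each control period).
- imaging.get_image(name): name is "side" or "top" or "wrist"; returns the picture (400x640x3 uint8, red, green, blue); there is no depth.
- imaging.camera_params(name): a dict with "fx", "fy", "cx", "cy" (pixels), "k1" (the pictures are not rectified: a ray, as slopes to the right and down, at radius r is drawn at 1 + k1 r^2 times it, then the intrinsics apply), "rvec" (rotation vector, rad) and "tvec" (3), from world to camera coordinates, as OpenCV has them; the wrist camera has in their place "T_tool_cam" (4x4, takes a point from camera to tool coordinates, whose origin is the TCP and whose axes are the flange's). Camera axes: x right, y down, z forward; pixel columns grow to the right and rows downward; lengths in mm; the calibration is good to about 2 mm. A picture is of the moment at which its call begins: read the wrist's pose just before it. camera_params takes no time and is no camera call.
- close_job(): hands the job in, once; it reports no verdict.
The state is a dict: "t": time; "qpos": joint angles; "qvel": joint speeds; "joint_torque": joint torques, N m; "ee_pos": TCP position; "orientation": TCP orientation; "ft_force": force on the tool from outside, world axes, zero at the start; "moment": the same for the moment, N m; "width": finger opening in mm.
Only numpy, scipy, OpenCV 4.12 (cv2) and the standard library are available. Lean on these libraries where they do the work, as an engineer would, in place of code of your own. Each camera call takes 0.05 s, during which the arm holds its last target.

## Working session

There is one attempt and no reset: what is moved stays moved. The work goes in short steps, Python scripts to look and compute and a tool call to move; the robot and the scene stay as the last step left them, time stands still between calls to the robot, and variables do not carry over. Pictures are saved under pics/ and viewed, and the job is handed in when it is done.

Besides the shell and the picture viewer there is one more tool, called as name(argument=value, ...), one argument or row to a line, values as JSON. carry_out: Moves the arm, as the interface text tells. Its arguments: {"type":"object","properties":{"rows":{"type":"array","items":{"type":"array"}}},"required":["rows"]}

```bash
ls; mkdir -p pics
python3 - <<'E'
from workcell import readout, imaging
import cv2
print(readout.get_obs())
for n in ["side","top","wrist"]:
    print(n,imaging.camera_params(n))
for n in ["side","top"]:
    cv2.imwrite(f"pics/{n}0.png",imaging.get_image(n)[:,:,::-1])
E
```

```text
pics
{'t': 0.0, 'qpos': array([-1.32100819e+00,  4.23810661e-01,  1.63072534e+00, -6.38398615e-06,
        1.08859299e+00, -1.89997631e-02]), 'qvel': array([ 0.00248143,  0.0012535 ,  0.00053554,  0.00144327, -0.00039538,
       -0.00043259]), 'joint_torque': array([ 1.22423327e-03, -5.44613743e+01, -2.73665875e+01,  6.43747905e-02,
        2.28161219e-02, -1.07717667e-04]), 'ee_pos': array([ 165.85772954, -601.99373628,  221.90665851]), 'orientation': array([-3.11175168e+00, -4.20741432e-01,  2.86542525e-04]), 'ft_force': array([-0.21495927,  0.46198947,  0.53738457]), 'moment': array([0.0267561 , 0.00452971, 0.01968   ]), 'width': 87.77512641988679}
side {'fx': 426.8801725083905, 'fy': 426.8801725083905, 'cx': 319.44170421090325, 'cy': 201.19289670752852, 'k1': -0.10150149968889333, 'rvec': array([ 0.8101328 , -2.67792611,  0.91341083]), 'tvec': array([ 477.78456404,  273.35809568, 1323.78169576])}
top {'fx': 398.27021761694834, 'fy': 398.27021761694834, 'cx': 318.0816247567767, 'cy': 204.41653850902614, 'k1': -0.08833357560602653, 'rvec': array([ 2.20324596, -2.1535988 ,  0.12560644]), 'tvec': array([  -7.90041655,  586.21759564, 1496.50749749])}
wrist {'fx': 311.21620653781474, 'fy': 311.21620653781474, 'cx': 320.8955049757656, 'cy': 201.72066098523945, 'k1': -0.013108311778206521, 'T_tool_cam': array([[ 5.62172253e-04, -9.63716682e-01, -2.66926658e-01,
         7.24463931e+01],
       [ 9.99999743e-01,  4.22921145e-04,  5.79170125e-04,
        -1.09928476e+00],
       [-4.45266983e-04, -2.66926915e-01,  9.63716672e-01,
        -1.60144513e+02],
       [ 0.00000000e+00,  0.00000000e+00,  0.00000000e+00,
         1.00000000e+00]])}
```

View pics/side0.png

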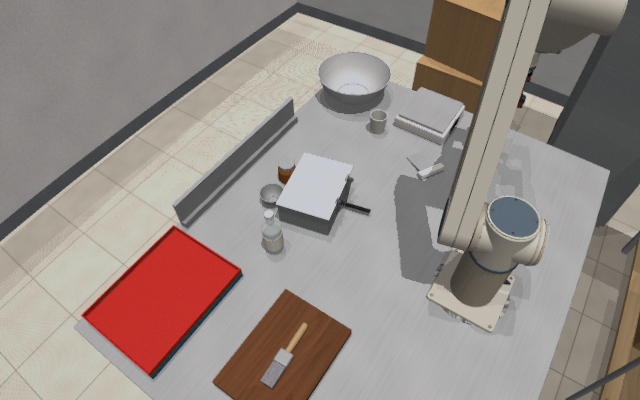

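View pics/top0.png

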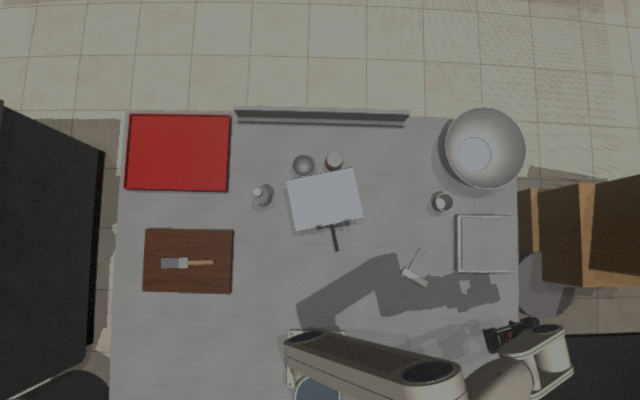

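```bash
cat > h.py <<'E'
import numpy as np, cv2
from workcell import readout, imaging
from scipy.spatial.transform import Rotation as R
def cam(n,obs=None):
    p=imaging.camera_params(n)
    if n=="wrist":
        T=np.eye(4);T[:3,:3]=R.from_rotvec(obs["orientation"]).as_matrix();T[:3,3]=obs["ee_pos"]
        W=T@np.array(p["T_tool_cam"]); Rc=W[:3,:3].T; t=-Rc@W[:3,3]
    else:
        Rc=R.from_rotvec(p["rvec"]).as_matrix();t=np.array(p["tvec"])
    return p,Rc,t
def ray(n,uv,obs=None):
    p,Rc,t=cam(n,obs)
    d=(np.array(uv,float)-[p["cx"],p["cy"]])/[p["fx"],p["fy"]]
    x=d.copy()
    for _ in range(20): x=d/(1+p["k1"]*(x@x))
    v=Rc.T@np.array([x[0],x[1],1]); return -Rc.T@t, v/np.linalg.norm(v)
def onz(n,uv,z,obs=None):
    o,v=ray(n,uv,obs); return o+v*(z-o[2])/v[2]
def proj(n,P,obs=None):
    p,Rc,t=cam(n,obs); c=Rc@np.array(P,float)+t; x=c[:2]/c[2]; x=x*(1+p["k1"]*(x@x))
    return x*[p["fx"],p["fy"]]+[p["cx"],p["cy"]]
def tri(r1,r2):
    (o1,v1),(o2,v2)=r1,r2
    A=np.stack([v1,-v2],1); s=np.linalg.lstsq(A,o2-o1,rcond=None)[0]
    a=o1+v1*s[0]; b=o2+v2*s[1]; return (a+b)/2,np.linalg.norm(a-b)
def save(n,f,box=None,s=1):
    o=readout.get_obs(); im=imaging.get_image(n)[:,:,::-1].copy()
    if box: u0,v0,u1,v1=box; im2=im[v0:v1,u0:u1]
    else: im2=im
    cv2.imwrite("pics/"+f,cv2.resize(im2,None,fx=s,fy=s,interpolation=cv2.INTER_CUBIC)); return im,o
E
python3 - <<'E'
from h import *
import cv2
for n,seed in (("top",(325,195)),("side",(318,190))):
    im=cv2.imread(f"pics/{n}0.png"); hh=cv2.cvtColor(im,cv2.COLOR_BGR2HSV)
    print(n,im[seed[1],seed[0]], im[seed[1],seed[0]+(60 if n=="top" else 70)])
    b=im.astype(float).mean(2); ref=b[seed[1]-3:seed[1]+4,seed[0]-3:seed[0]+4].mean()
    m=(abs(b-ref)<18).astype(np.uint8)
    m=cv2.morphologyEx(m,cv2.MORPH_OPEN,np.ones((3,3)))
    _,lab=cv2.connectedComponents(m,connectivity=4); m=(lab==lab[seed[1],seed[0]]).astype(np.uint8)
    c=max(cv2.findContours(m,0,1)[0],key=cv2.contourArea)
    q=cv2.approxPolyDP(cv2.convexHull(c),8,True)[:,0]
    # refine by fitting lines
    print(ref,cv2.contourArea(c),q.tolist())
    P=[]
    for i in range(len(q)):
        a,bb=q[i],q[(i+1)%len(q)]; d=(bb-a)/np.linalg.norm(bb-a); nn=np.array([-d[1],d[0]])
        pts=c[:,0]-a; s=pts@d; L=np.linalg.norm(bb-a); k=(abs(pts@nn)<3)&(s>.15*L)&(s<.85*L)
        vx,vy,x0,y0=cv2.fitLine(c[:,0][k].astype(np.float32),cv2.DIST_HUBER,0,.01,.01).ravel(); P.append((vx,vy,x0,y0))
    C=[]
    for i in range(len(q)):
        l1,l2=P[i-1],P[i]; A=np.array([[l1[0],-l2[0]],[l1[1],-l2[1]]]); t=np.linalg.solve(A,[l2[2]-l1[2],l2[3]-l1[3]]); C.append([l1[2]+l1[0]*t[0],l1[3]+l1[1]*t[0]])
    W=[onz(n,u,102) for u in C]
    for u,w in zip(C,W): print(np.round(u,1),np.round(w,1))
    W=np.array(W); print("edges",[(round(np.linalg.norm(W[(i+1)%4]-W[i])),round(np.degrees(np.arctan2(*(W[(i+1)%4]-W[i])[1::-1])),1)) for i in range(4)], W.mean(0))
for f,b,s in (("top0",(240,130,400,270),5),("side0",(250,140,390,260),5)):
    im=cv2.imread(f"pics/{f}.png")[b[1]:b[3],b[0]:b[2]]; cv2.imwrite(f"pics/{f}z.png",cv2.resize(im,None,fx=4,fy=4,interpolation=cv2.INTER_CUBIC))
E
```

```text
top [153 148 145] [128 130 131]
148.55782312925172 3414.0 [[353, 168], [363, 217], [296, 230], [286, 181]]
[352.7 167.5] [ 719.  -118.1  102. ]
[363.2 215.1] [ 543.9 -158.9  102. ]
[295.9 230.7] [481.6  84.7 102. ]
[286.  180.8] [663.  126.2 102. ]
edges [(180, np.float64(-166.9)), (251, np.float64(104.3)), (186, np.float64(12.9)), (251, np.float64(-77.1))] [601.86524234 -16.52503195 102.        ]
side [206 200 198] [174 173 175]
202.2040816326531 2972.5 [[304, 153], [352, 165], [329, 218], [277, 203]]
[304.3 152.1] [ 719.  -116.8  102. ]
[350.6 164.8] [ 545.5 -155.6  102. ]
[328.6 219.1] [481.7  85.  102. ]
[275.9 203. ] [662.6 126.4 102. ]
edges [(178, np.float64(-167.4)), (249, np.float64(104.9)), (186, np.float64(12.9)), (250, np.float64(-77.0))] [602.1902661  -15.26088787 102.        ]
```

```bash
ls pics
```

```text
side0.png
side0z.png
top0.png
top0z.png
```

View pics/side0z.png

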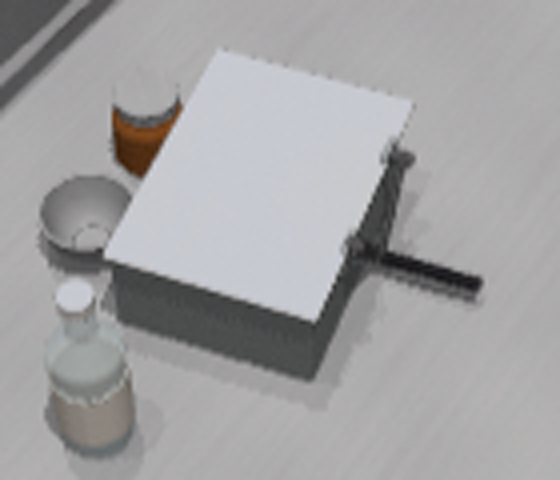

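View pics/top0z.png

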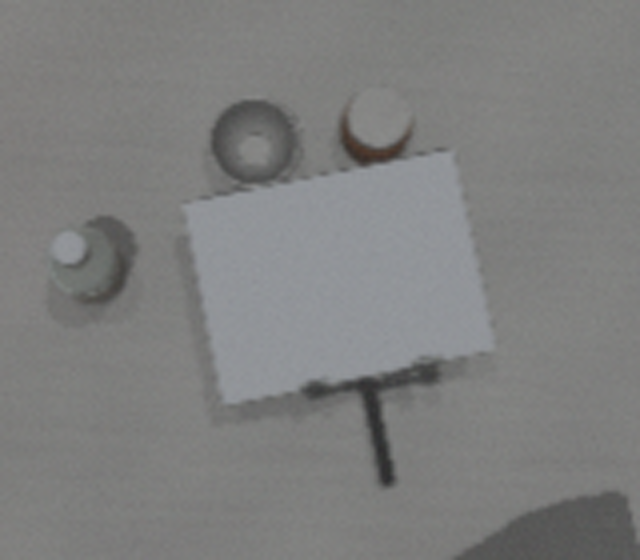

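```bash
cat >> h.py <<'E'
O=np.array([596,-1.5]); YAW=np.radians(12.9)
Bx=np.array([np.cos(YAW),np.sin(YAW),0]); By=np.array([-np.sin(YAW),np.cos(YAW),0])
def b2w(x,y,z): return np.array([O[0],O[1],z])+x*Bx+y*By
def w2b(p): d=np.array(p)-[O[0],O[1],0]; return np.array([d@Bx,d@By,p[2]])
def st(o):
    M=R.from_rotvec(o["orientation"]).as_matrix()
    print("t",round(o["t"],2),"tcpB",w2b(o["ee_pos"]).round(1),"W",o["ee_pos"].round(0),"F",o["ft_force"].round(1),"w",round(o["width"],1),"q",o["qpos"].round(2))
    for i,a in enumerate("xz"): v=M[:,2*i]; print(" tool",a,"in box:",np.round([v@Bx,v@By,v[2]],3))
E
python3 - <<'E'
from h import *
for n in("top","side"):
  print(n,"pin end",proj(n,b2w(-198,-22.5,23)).round(1),"pin root",proj(n,b2w(-108,-22.5,23)).round(1), "corner -x-y foot",proj(n,b2w(-90,-110,0)).round(1),"+y foot",proj(n,b2w(-90,110,0)).round(1))
print("cup",onz("top",(443,202),60),"scraper",onz("top",(415,277),10),onz("top",(423,249),10), "bottle",onz("top",(258,191),185),"bowl",onz("top",(304,165),50),"jar",onz("top",(335,158),85))
st(readout.get_obs())
E
```

```text
top pin end [336.2 251.6] pin root [331.4 228.4] corner -x-y foot [352.1 219.6] +y foot [296.7 231. ]
side pin end [370.2 211.9] pin root [345.7 204.7] corner -x-y foot [348.5 189.5] +y foot [327.8 236.4]
cup [ 603.67361595 -469.6215893    60.        ] scraper [ 315.70276656 -374.79397248   10.        ] [ 423.90001517 -405.86378233   10.        ] bottle [612.31519849 215.90868583 185.        ] bowl [733.98946301  62.82419995  50.        ] jar [756.57661197 -53.11428735  85.        ]
t 0.1 tcpB [-553.3 -489.4  222. ] W [ 166. -602.  222.] F [-0.9 -0.7 -0.2] w 87.8 q [-1.32  0.42  1.63  0.    1.09 -0.02]
 tool x in box: [0.999 0.044 0.   ]
 tool z in box: [-0.     0.001 -1.   ]
```

carry_out(
  rows=[
    [[0.034,-0.014,0],[0,0,0.0044],1],
    [[0.034,-0.014,0],[0,0,0.0044],1],
    [[0.034,-0.014,0],[0,0,0.0044],1],
    [[0.034,-0.014,0],[0,0,0.0044],1],
    [[0.034,-0.014,0],[0,0,0.0044],1],
    [[0.034,-0.014,0],[0,0,0.0044],1],
    [[0.034,-0.014,0],[0,0,0.0044],1],
    [[0.034,-0.014,0],[0,0,0.0044],1],
    [[0.034,-0.014,0],[0,0,0.0044],1],
    [[0.034,-0.014,0],[0,0,0.0044],1],
  ],
)

```text
t: 0.93
ee_pos: [462.1, -381.6, 222.4]
orientation: [-3.121, -0.352, 0.001]
ft_force: [0.6, -0.4, 0.9]
width: 24.7
```

```bash
python3 -c "
from h import *
st(readout.get_obs())"
```

```text
t 0.93 tcpB [-215.4 -340.6  222.4] W [ 462. -382.  222.] F [ 0.6 -0.4  0.9] w 24.7 q [-0.71  0.39  1.69  0.    1.07  0.64]
 tool x in box: [ 1.    -0.001 -0.   ]
 tool z in box: [-0.     0.001 -1.   ]
```

carry_out(
  rows=[
    [[0.024,0,0],[0.116,0,0],1],
    [[0.024,0,0],[0.116,0,0],1],
    [[0.024,0,0],[0.116,0,0],1],
    [[0.024,0,0],[0.116,0,0],1],
    [[0.024,0,0],[0.116,0,0],1],
    [[0.024,0,0],[0.116,0,0],1],
    [[0.024,0,0],[0.116,0,0],1],
    [[0.024,0,0],[0.116,0,0],1],
    [[0.024,0,0],[0.116,0,0],1],
  ],
)

```text
t: 1.68
ee_pos: [672.2, -335.4, 222.6]
orientation: [-2.082, -0.236, 0.136]
ft_force: [1.1, -0.8, -0.6]
width: 0.6
```

```bash
python3 -c "
from h import *
st(readout.get_obs())
save('side','s1.png')"
```

```text
t 1.68 tcpB [-3.000e-01 -3.424e+02  2.226e+02] W [ 672. -335.  223.] F [ 1.1 -0.8 -0.6] w 0.6 q [-0.7   1.08  0.75  0.67  2.14  0.76]
 tool x in box: [1. 0. 0.]
 tool z in box: [-0.     0.867 -0.499]
```

View pics/s1.png

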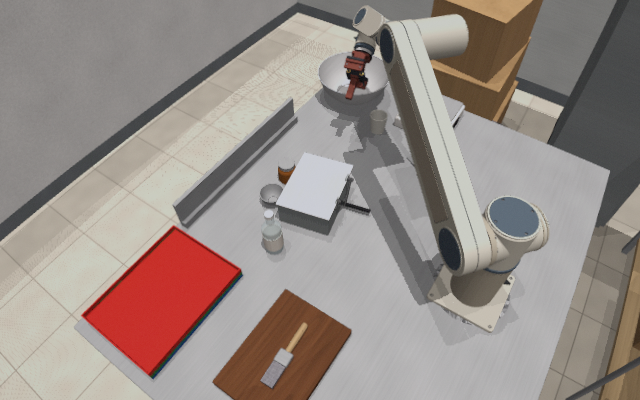

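carry_out(
  rows=[
    [[0,0.0085,0.037],[0,0,0],1],
    [[0,0.0085,0.037],[0,0,0],1],
    [[0,0.0085,0.037],[0,0,0],1],
    [[0,0.0085,0.037],[0,0,0],1],
    [[0,0.0085,0.037],[0,0,0],1],
    [[0,0.0085,0.037],[0,0,0],1],
    [[0,0,0],[0,0,0],1],
  ],
)

```text
t: 2.32
ee_pos: [630.1, -166.6, 61.5]
orientation: [-2.081, -0.234, 0.148]
ft_force: [-1.2, 0.8, -1.6]
width: 0.3
```

```bash
python3 -c "
from h import *
st(readout.get_obs())
save('side','s2.png',(250,60,450,220),4)"
```

```text
t 2.32 tcpB [  -3.6 -168.6   61.5] W [ 630. -167.   62.] F [-1.2  0.8 -1.6] w 0.3 q [-0.57  1.06  1.21  0.66  1.73  0.58]
 tool x in box: [ 1.     0.004 -0.009]
 tool z in box: [-0.008  0.868 -0.496]
```

View pics/s2.png

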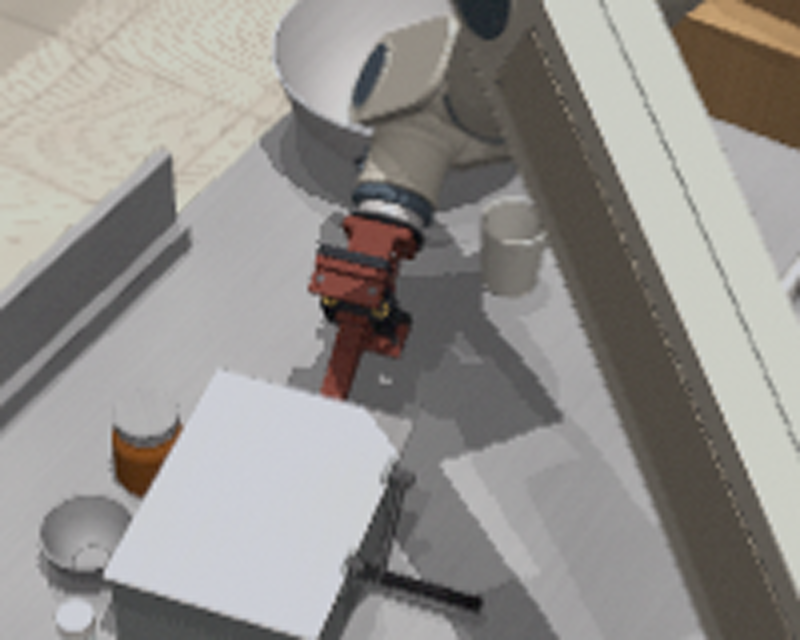

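carry_out(
  rows=[
    [[0,-0.0085,0.0113],[0,0,0],1],
    [[0,-0.0085,0.0113],[0,0,0],1],
    [[0,-0.0085,0.0113],[0,0,0],1],
    [[0,0,0],[0,0,0],1],
  ],
)

```text
t: 2.7
ee_pos: [625.2, -131.0, 73.1]
orientation: [-2.087, -0.237, 0.135]
ft_force: [0.4, -0.0, -0.6]
width: 0.4
```

```bash
cat > path.py <<'E'
from h import *
o=readout.get_obs(); st(o)
a=np.radians(30); tz=np.array([np.cos(a),-np.sin(a)]); up=np.array([np.sin(a),np.cos(a)])
H=np.array([105,98.])
def tcp(th,r):
    t=np.radians(th); u=np.array([-np.cos(t),np.sin(t)]); n=np.array([np.sin(t),np.cos(t)])
    C=H+r*u-2*n if th>=30 else H+245*u-2*n+(245-r)*tz
    return C-13.5*up
if __name__=="__main__":
    p=tcp(0,222);print(p)
    for th in range(6,85,6):
        q=tcp(th,222-th*.2); d=q-p; print(th,q.round(1),"ty,tz total",round(-.5*d[0]-.867*d[1],1),round(.867*d[0]-.5*d[1],1)); p=q
E
python3 path.py
```

```text
t 2.7 tcpB [  -0.4 -132.7   73.1] W [ 625. -131.   73.] F [ 0.4 -0.  -0.6] w 0.4 q [-0.53  1.02  1.28  0.68  1.68  0.58]
 tool x in box: [1.    0.001 0.001]
 tool z in box: [-0.     0.864 -0.503]
[-126.83141571   72.80865705]
6 [-124.7   97.8] ty,tz total -22.8 -10.6
12 [-119.8  122.6] ty,tz total -23.9 -8.2
18 [-112.3  146.8] ty,tz total -24.7 -5.6
24 [-102.3  170.2] ty,tz total -25.3 -3.0
30 [-89.8 192.6] ty,tz total -25.6 -0.3
36 [-76.7 210.9] ty,tz total -22.5 2.2
42 [-61.8 227.7] ty,tz total -22.0 4.5
48 [-45.4 242.8] ty,tz total -21.3 6.7
54 [-27.5 256. ] ty,tz total -20.4 8.9
60 [ -8.5 267.2] ty,tz total -19.2 10.9
66 [ 11.5 276.2] ty,tz total -17.9 12.8
72 [ 32.2 283.1] ty,tz total -16.3 14.5
78 [ 53.4 287.8] ty,tz total -14.6 16.0
84 [ 74.8 290.2] ty,tz total -12.8 17.4
```

carry_out(
  rows=[
    [[0,-0.0049,-0.0014],[0,0,0],1],
    [[0,-0.0049,-0.0014],[0,0,0],1],
    [[0,-0.0049,-0.0014],[0,0,0],1],
    [[0,-0.0049,-0.0014],[0,0,0],1],
    [[0,-0.0049,-0.0014],[0,0,0],1],
    [[0,-0.0049,-0.0014],[0,0,0],1],
    [[0,-0.0049,-0.0014],[0,0,0],1],
    [[0,-0.0049,-0.0014],[0,0,0],1],
    [[0,-0.0049,-0.0014],[0,0,0],1],
    [[0,-0.0049,-0.0014],[0,0,0],1],
  ],
)

```text
t: 3.53
ee_pos: [623.4, -122.7, 121.5]
orientation: [-2.092, -0.234, 0.131]
ft_force: [1.3, -9.4, -3.3]
width: 0.9
```

```bash
python3 -c "
from h import *
st(readout.get_obs())
save('side','s3.png',(250,60,450,220),4)"
```

```text
t 3.53 tcpB [  -0.4 -124.3  121.5] W [ 623. -123.  121.] F [ 1.3 -9.4 -3.3] w 0.9 q [-0.53  0.94  1.31  0.69  1.71  0.61]
 tool x in box: [ 1.    -0.003  0.002]
 tool z in box: [ 0.004  0.862 -0.507]
```

View pics/s3.png

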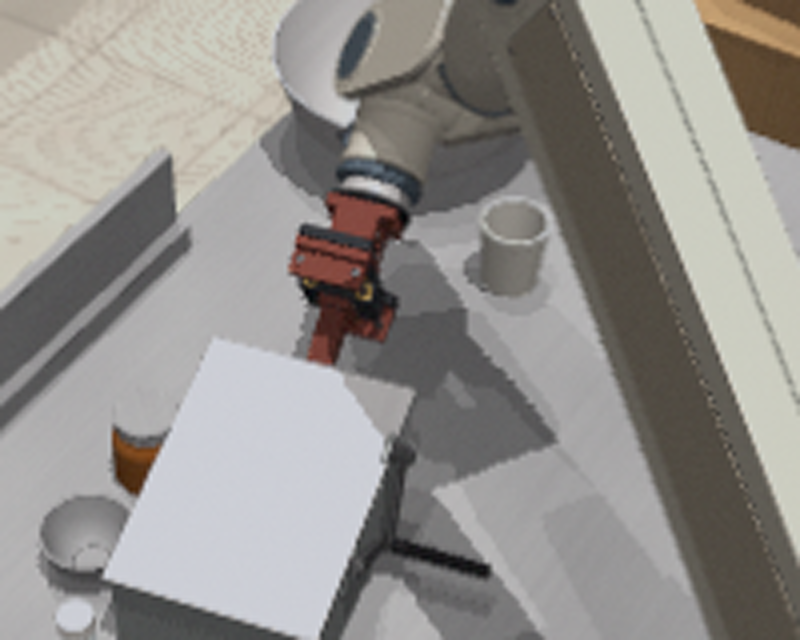

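carry_out(
  rows=[
    [[0,-0.0058,-0.0014],[0,0,0],1],
    [[0,-0.0058,-0.0014],[0,0,0],1],
    [[0,-0.0058,-0.0014],[0,0,0],1],
    [[0,-0.0058,-0.0014],[0,0,0],1],
    [[0,-0.0058,-0.0014],[0,0,0],1],
    [[0,-0.0058,-0.0014],[0,0,0],1],
    [[0,-0.007,-0.0006],[0,0,0],1],
    [[0,-0.007,-0.0006],[0,0,0],1],
    [[0,-0.007,-0.0004],[0,0,0],1],
    [[0,-0.007,-0.0004],[0,0,0],1],
    [[0,-0.007,-0.0002],[0,0,0],1],
    [[0,-0.007,0],[0,0,0],1],
  ],
)

```text
t: 4.58
ee_pos: [616.6, -93.4, 193.7]
orientation: [-2.091, -0.234, 0.132]
ft_force: [0.8, -7.3, -2.2]
width: 0.6
```

```bash
python3 -c "
from h import *
st(readout.get_obs())
save('side','s4.png',(250,40,450,200),4)"
```

```text
t 4.58 tcpB [ -0.4 -94.2 193.7] W [617. -93. 194.] F [ 0.8 -7.3 -2.2] w 0.6 q [-0.5   0.82  1.37  0.72  1.74  0.67]
 tool x in box: [ 1.    -0.003  0.002]
 tool z in box: [ 0.003  0.862 -0.506]
```

View pics/s4.png

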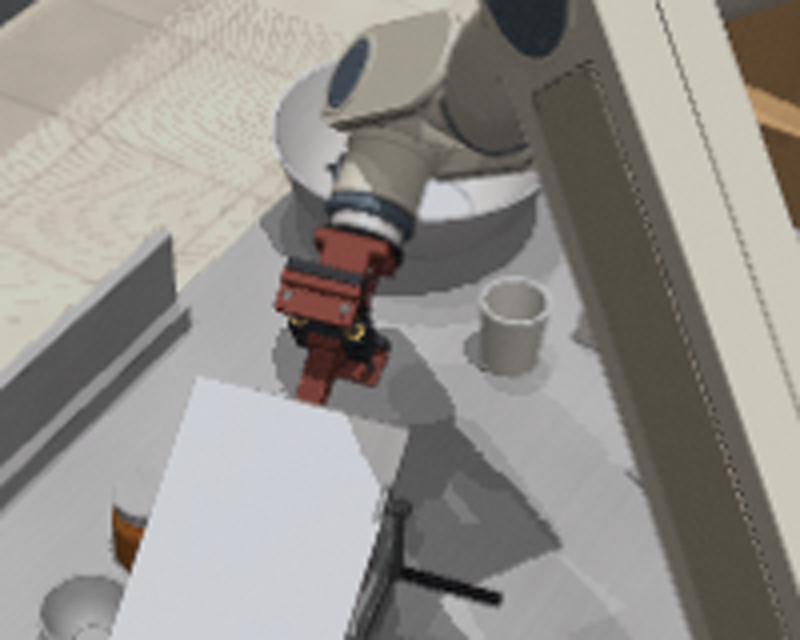

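carry_out(
  rows=[
    [[0,-0.0074,0.0008],[0,0,0],1],
    [[0,-0.0074,0.0008],[0,0,0],1],
    [[0,-0.0074,0.0008],[0,0,0],1],
    [[0,-0.0073,0.0015],[0,0,0],1],
    [[0,-0.0073,0.0015],[0,0,0],1],
    [[0,-0.0073,0.0015],[0,0,0],1],
    [[0,-0.0071,0.0022],[0,0,0],1],
    [[0,-0.0071,0.0022],[0,0,0],1],
    [[0,-0.0071,0.0022],[0,0,0],1],
    [[0,-0.0068,0.003],[0,0,0],1],
    [[0,-0.0068,0.003],[0,0,0],1],
    [[0,-0.0068,0.003],[0,0,0],1],
  ],
)

```text
t: 5.63
ee_pos: [602.5, -31.5, 256.6]
orientation: [-2.09, -0.235, 0.133]
ft_force: [1.7, -6.0, -0.0]
width: 0.4
```

```bash
python3 -c "
from h import *
st(readout.get_obs())
save('side','s5.png',(250,40,450,200),4)"
```

```text
t 5.63 tcpB [ -0.3 -30.7 256.6] W [603. -31. 257.] F [ 1.7 -6.  -0. ] w 0.4 q [-0.43  0.7   1.46  0.77  1.73  0.73]
 tool x in box: [ 1.    -0.002  0.002]
 tool z in box: [ 0.003  0.863 -0.505]
```

View pics/s5.png

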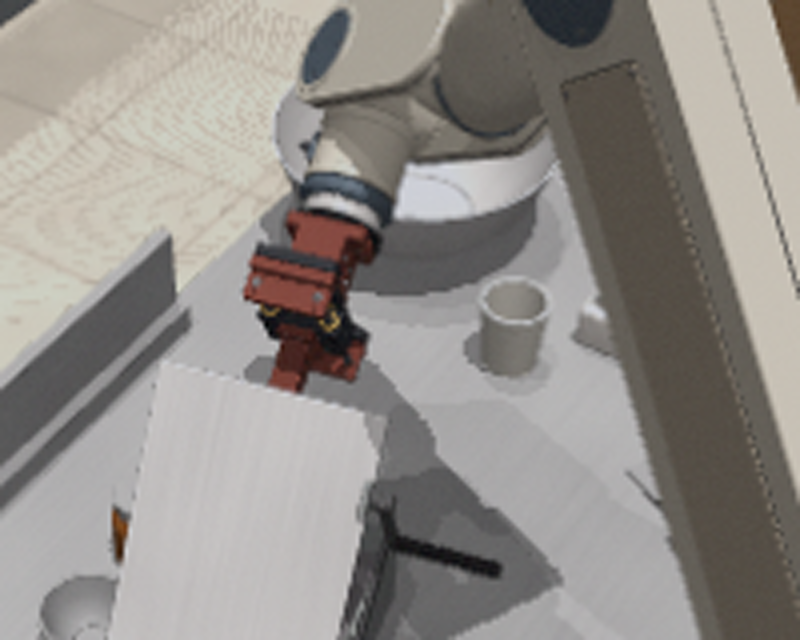

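carry_out(
  rows=[
    [[0,-0.0064,0.0036],[0,0,0],1],
    [[0,-0.0064,0.0036],[0,0,0],1],
    [[0,-0.0064,0.0036],[0,0,0],1],
    [[0,-0.006,0.0043],[0,0,0],1],
    [[0,-0.006,0.0043],[0,0,0],1],
    [[0,-0.006,0.0043],[0,0,0],1],
    [[0,-0.0054,0.0048],[0,0,0],1],
    [[0,-0.0054,0.0048],[0,0,0],1],
    [[0,-0.0054,0.0048],[0,0,0],1],
    [[0,-0.0032,0.0035],[0,0,0],1],
    [[0,-0.0032,0.0035],[0,0,0],1],
    [[0,-0.0032,0.0035],[0,0,0],1],
  ],
)

```text
t: 6.68
ee_pos: [585.8, 41.6, 286.4]
orientation: [-2.088, -0.235, 0.134]
ft_force: [2.4, -4.1, 1.6]
width: 0.4
```

```bash
python3 -c "
from h import *
st(readout.get_obs())
save('side','s6.png',(250,80,450,240),4)
save('top','t6.png',(240,120,400,260),5)"
```

```text
t 6.68 tcpB [ -0.4  44.3 286.4] W [586.  42. 286.] F [ 2.4 -4.1  1.6] w 0.4 q [-0.35  0.61  1.55  0.82  1.68  0.78]
 tool x in box: [ 1.    -0.001  0.001]
 tool z in box: [ 0.001  0.864 -0.503]
```

View pics/s6.png

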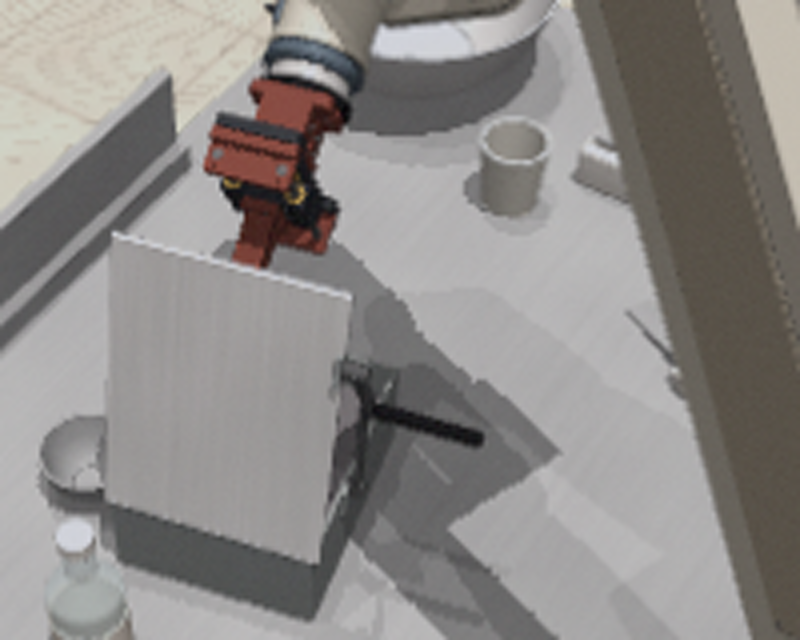

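View pics/t6.png

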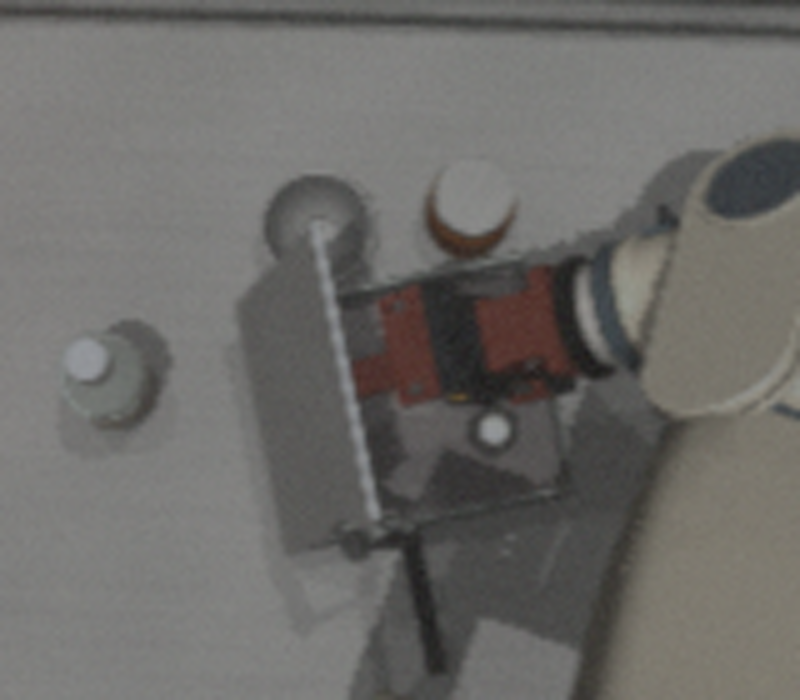

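Run:
```python
from h import *
for nm,t,s in (("pinend",(327,254),(370,189.2)),("edge+x",(302.6,165),(278,138.8)),("edge-x",(315,223),(337.5,154)),("pin root",(322,228.5),(344,182.5))):
    P,e=tri(ray("top",t),ray("side",s)); print(nm,w2b(P).round(1),round(e,1), "lid deg",np.degrees(np.arctan2(P[2]-98,105-w2b(P)[1])).round(1))
```

```text
pinend [-194.7   19.4  193.5] 0.9 lid deg 48.2
edge+x [ 93.9  42.7 333.1] 1.3 lid deg 75.2
edge-x [-91.2  40.7 333. ] 2.0 lid deg 74.7
pin root [-107.8   18.   188.5] 3.2 lid deg 46.1
```

carry_out(
  rows=[
    [[0,-0.0028,0.0031],[0,0,0],1],
    [[0,-0.0028,0.0031],[0,0,0],1],
    [[0,-0.0028,0.0031],[0,0,0],1],
    [[0,0,0],[0,0,0],1],
  ],
)

```text
t: 7.12
ee_pos: [582.4, 54.7, 288.7]
orientation: [-2.087, -0.236, 0.136]
ft_force: [1.1, -0.6, 0.1]
width: 0.4
```

```bash
python3 -c "
from h import *
st(readout.get_obs())
save('side','s7.png',(250,80,450,240),4)
save('top','t7.png',(240,120,400,260),5)"
```

```text
t 7.12 tcpB [ -0.7  57.8 288.7] W [582.  55. 289.] F [ 1.1 -0.6  0.1] w 0.4 q [-0.33  0.59  1.57  0.83  1.67  0.79]
 tool x in box: [ 1.  0. -0.]
 tool z in box: [-0.     0.865 -0.502]
```

View pics/s7.png

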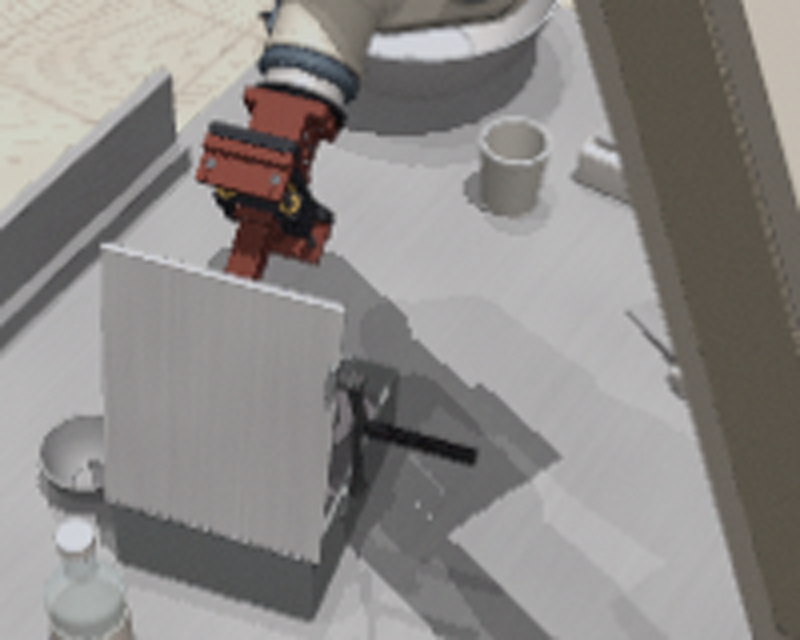

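View pics/t7.png

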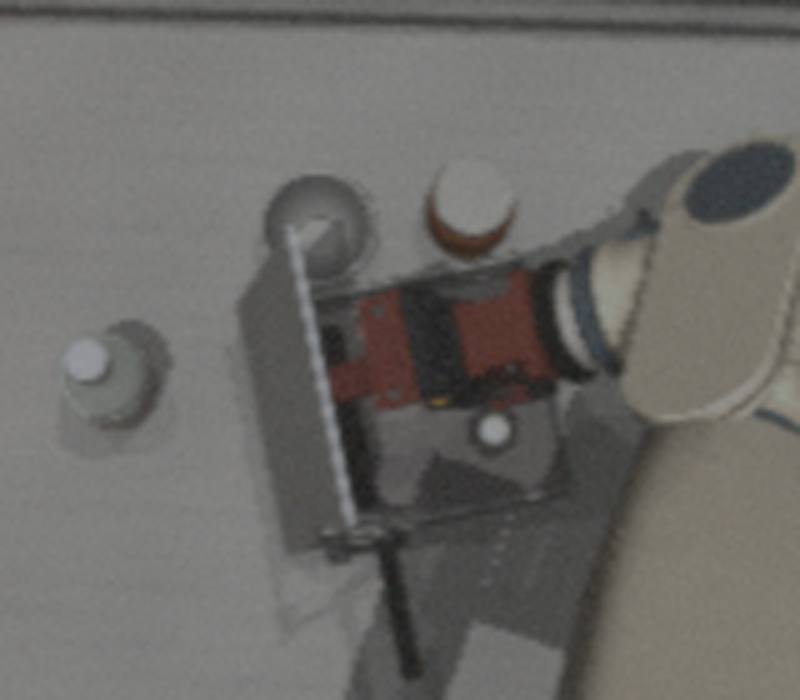

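Run:
```python
from h import *
for nm,t,s in (("pinend",(322.2,255),(368.2,194.2)),("edge+x",(298,165.6),(275.5,141.5)),("edge-x",(310,224.5),(335.5,157)),):
    P,e=tri(ray("top",t),ray("side",s)); print(nm,w2b(P).round(1),round(e,1), "lid deg",np.degrees(np.arctan2(P[2]-98,105-w2b(P)[1])).round(1))
```

```text
pinend [-194.6   35.9  187.9] 0.4 lid deg 52.5
edge+x [ 94.9  57.1 334.8] 2.1 lid deg 78.6
edge-x [-91.8  56.8 336.5] 0.0 lid deg 78.6
```

carry_out(
  rows=[
    [[0,0,-0.02],[0,0,0],1],
    [[0,0,-0.03],[0,0,0],1],
    [[-0.01,0,-0.01],[-0.116,0,0],1],
    [[-0.02,0,0],[-0.116,0,0],1],
    [[-0.02,0,0],[-0.116,0,0],1],
    [[-0.02,0,0],[-0.116,0,0],1],
    [[-0.02,0,0],[-0.116,0,0],1],
    [[-0.02,0,0],[-0.116,0,0],1],
    [[-0.02,0,0],[-0.116,0,0],1],
    [[-0.02,0,0],[-0.116,0,0],1],
    [[-0.021,0,0],[-0.116,0,0],1],
    [[0,0,0],[0,0,0],1],
  ],
)

```text
t: 8.22
ee_pos: [423.4, -33.4, 318.8]
orientation: [3.117, 0.356, -0.001]
ft_force: [0.2, -0.4, -0.2]
width: 0.8
```

```bash
python3 -c "
from h import *
st(readout.get_obs())
save('side','s8.png',(230,40,430,200),4)
save('top','t8.png',(240,120,400,260),5)"
```

```text
t 8.22 tcpB [-175.3    7.5  318.8] W [423. -33. 319.] F [ 0.2 -0.4 -0.2] w 0.8 q [-0.1   0.    1.94 -0.01  1.2   1.24]
 tool x in box: [ 1.     0.003 -0.001]
 tool z in box: [-0.001 -0.005 -1.   ]
```

View pics/s8.png

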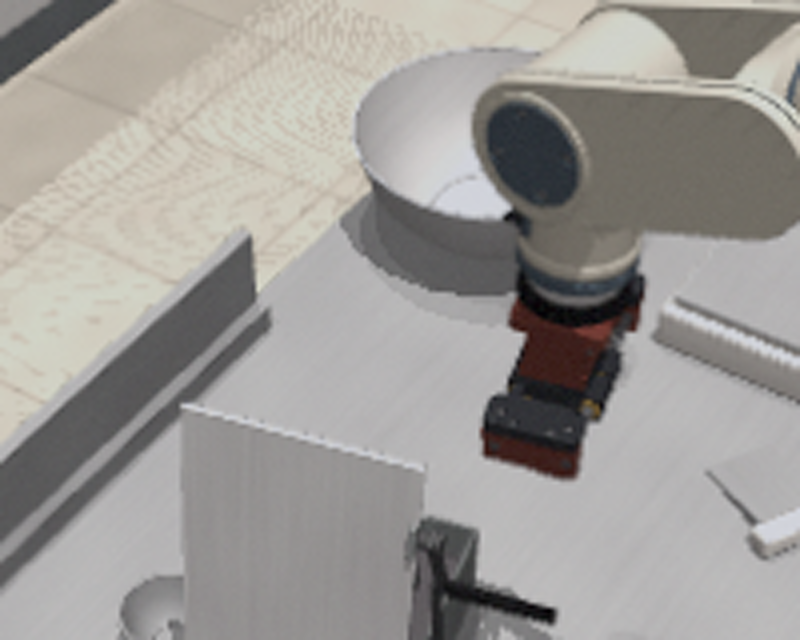

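View pics/t8.png

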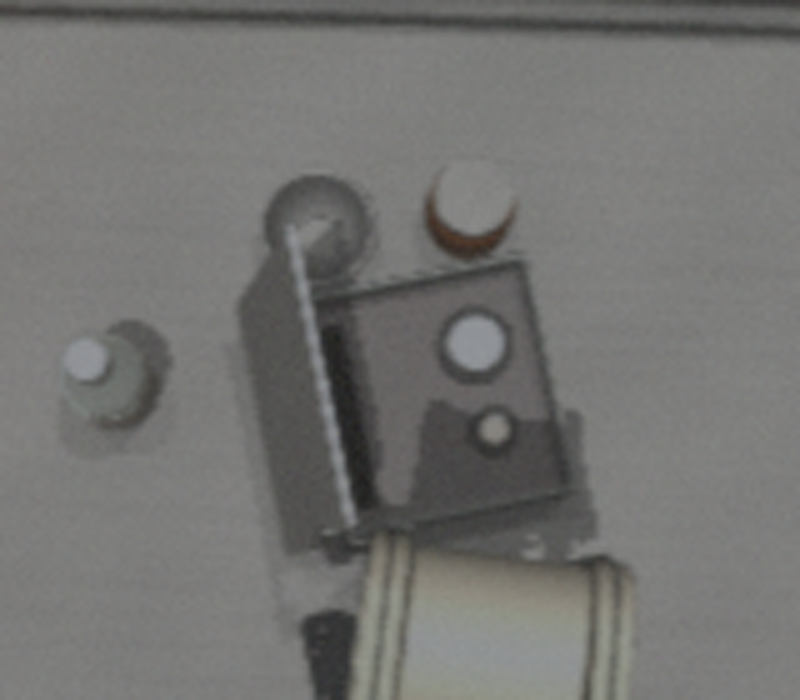

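carry_out(
  rows=[
    [[0,0,0.038],[0,0,0],1],
    [[0,0,0.038],[0,0,0],1],
    [[0,0,0.038],[0,0,0],1],
    [[0,0,0.036],[0,0,0],1],
    [[0,0,0],[0,0,0],1],
  ],
)

```text
t: 8.73
ee_pos: [423.8, -34.7, 162.8]
orientation: [-3.118, -0.349, 0.019]
ft_force: [-1.7, -0.6, -0.0]
width: 0.4
```

```bash
python3 -c "
from h import *
st(readout.get_obs())
print('small',w2b(onz('top',(338.6,206),79)),'large',w2b(onz('top',(335,188.6),79)))
save('side','s9.png',(250,80,410,220),5)
o=readout.get_obs();im=imaging.get_image('wrist');cv2.imwrite('pics/w9.png',im[:,:,::-1])
"
```

```text
t 8.73 tcpB [-175.2    6.1  162.8] W [424. -35. 163.] F [-1.7 -0.6 -0. ] w 0.4 q [-0.11  0.23  2.09  0.    0.83  1.24]
 tool x in box: [ 1.    -0.002 -0.011]
 tool z in box: [-0.011  0.005 -1.   ]
small [-33.62035345 -62.51559014  79.        ] large [ 32.7203004  -62.83124401  79.        ]
```

View pics/s9.png

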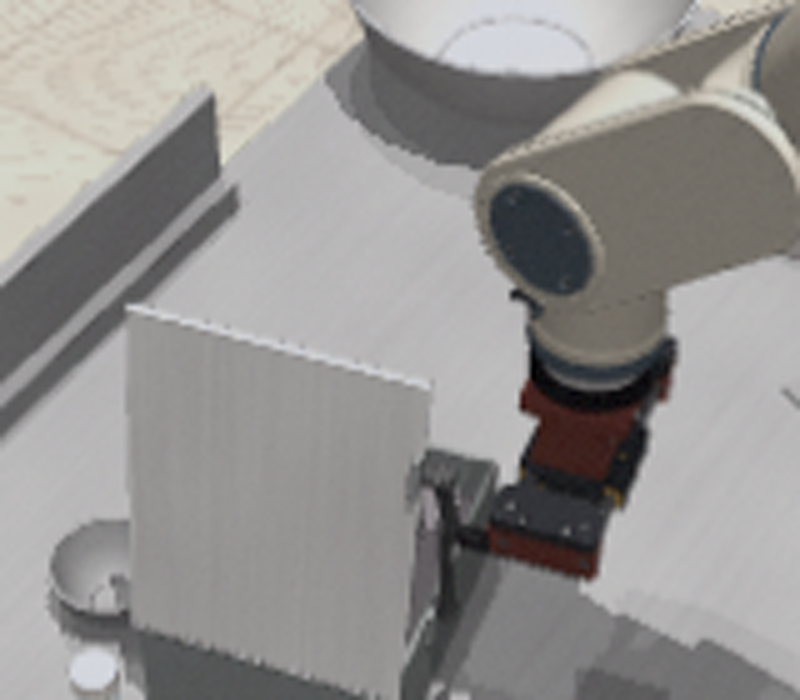

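View pics/w9.png

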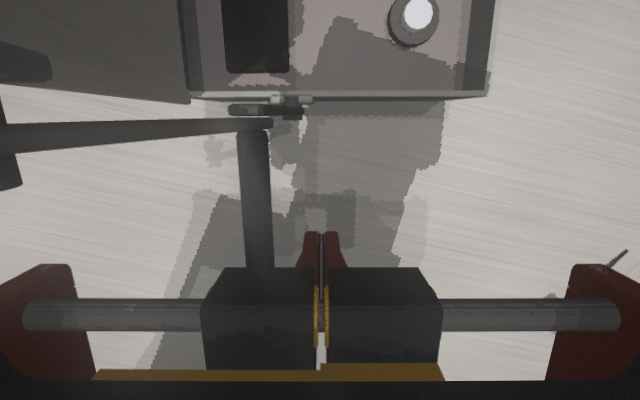

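carry_out(
  rows=[
    [[0,-0.003,0],[0,0,0],1],
    [[0,-0.003,0],[0,0,0],1],
    [[0,-0.003,0],[0,0,0],1],
    [[0,-0.003,0],[0,0,0],1],
    [[0,-0.003,0],[0,0,0],1],
    [[0,-0.003,0],[0,0,0],1],
    [[0,-0.003,0],[0,0,0],1],
    [[0,-0.003,0],[0,0,0],1],
  ],
)

```text
t: 9.5
ee_pos: [422.4, -11.1, 169.0]
orientation: [3.122, 0.353, 0.002]
ft_force: [1.6, -1.1, -0.6]
width: 0.5
```

```bash
python3 -c "
from h import *
st(readout.get_obs())
"
```

```text
t 9.5 tcpB [-171.3   29.4  169. ] W [422. -11. 169.] F [ 1.6 -1.1 -0.6] w 0.5 q [-0.05  0.21  2.1  -0.    0.83  1.29]
 tool x in box: [ 1.    -0.     0.001]
 tool z in box: [ 0.001 -0.    -1.   ]
```

carry_out(
  rows=[
    [[0,-0.002,0],[0,0,0],1],
    [[0,-0.002,0],[0,0,0],1],
    [[0,-0.002,0],[0,0,0],1],
    [[0,0,0],[0,0,0],1],
  ],
)

```text
t: 9.83
ee_pos: [420.4, -5.2, 168.5]
orientation: [-3.121, -0.353, 0.001]
ft_force: [-0.1, 0.0, 0.0]
width: 0.6
```

```bash
python3 -c "
from h import *
st(readout.get_obs())
"
```

```text
t 9.83 tcpB [-172.    35.6  168.5] W [420.  -5. 169.] F [-0.1  0.   0. ] w 0.6 q [-0.04  0.21  2.11  0.    0.83  1.3 ]
 tool x in box: [ 1.    -0.    -0.001]
 tool z in box: [-0.001  0.    -1.   ]
```

carry_out(
  rows=[
    [[0,-0.0015,0],[0,0,0],1],
    [[0,-0.0015,0],[0,0,0],1],
    [[0,0,0],[0,0,0],1],
  ],
)

```text
t: 10.08
ee_pos: [419.9, -2.5, 168.6]
orientation: [-3.122, -0.352, 0.001]
ft_force: [1.2, -1.1, -0.0]
width: 0.5
```

carry_out(
  rows=[
    [[0,-0.0015,0],[0,0,0],1],
    [[0,-0.0015,0],[0,0,0],1],
    [[0,0,0],[0,0,0],1],
  ],
)

```text
t: 10.33
ee_pos: [419.6, -0.6, 168.7]
orientation: [3.119, 0.354, 0.0]
ft_force: [0.9, -10.0, -2.3]
width: 1.0
```

```bash
python3 -c "
from h import *
st(readout.get_obs())
save('side','s10.png',(250,80,410,220),5)
o=readout.get_obs();im=imaging.get_image('wrist');cv2.imwrite('pics/w10.png',im[:,:,::-1])
"
```

```text
t 10.33 tcpB [-171.7   40.2  168.7] W [420.  -1. 169.] F [  0.9 -10.   -2.3] w 1.0 q [-0.03  0.21  2.11 -0.    0.83  1.32]
 tool x in box: [ 1.     0.001 -0.   ]
 tool z in box: [-0.    -0.002 -1.   ]
```

View pics/s10.png

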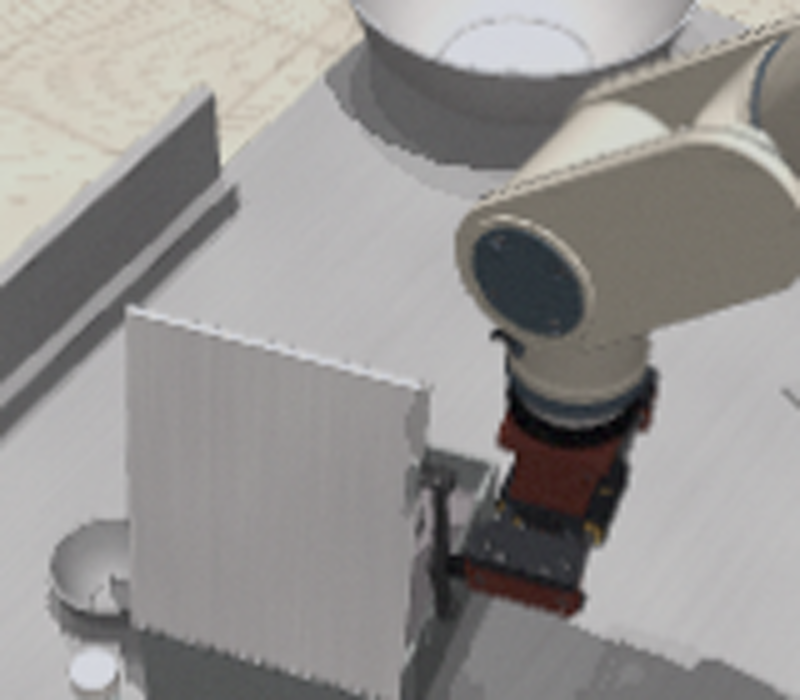

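View pics/w10.png

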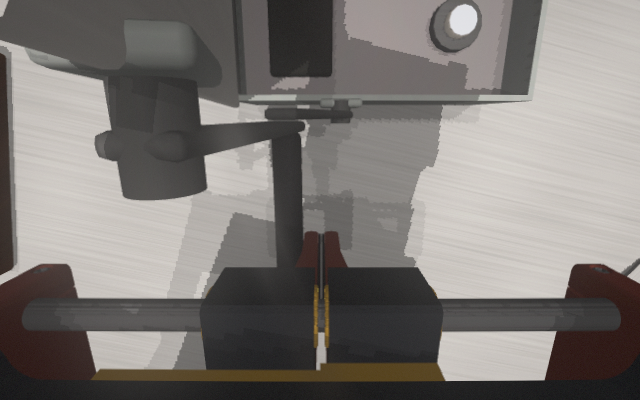

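carry_out(
  rows=[
    [[0,0.01,0],[0,0,0],1],
    [[0,0.032,0],[0,0,0],1],
    [[0,0.032,0],[0,0,0],1],
    [[0,0.028,0],[0,0,0],1],
    [[0.035,0,0],[0,0,0],1],
    [[0.035,0,0],[0,0,0],1],
    [[0.035,0,0.015],[0,0,0],1],
    [[0.033,0,0.015],[0,0,0],1],
    [[0,0,0.03],[0,0,0],1],
    [[0,0,0],[0,0,0],1],
    [[0,0,0],[0,0,0],1],
  ],
)

```text
t: 11.35
ee_pos: [575.0, -68.2, 107.1]
orientation: [-3.12, -0.352, 0.007]
ft_force: [-0.6, 0.1, 0.7]
width: 0.5
```

```bash
python3 -c "
from h import *
st(readout.get_obs())
save('side','s11.png',(250,80,410,220),5)
save('top','t11.png',(240,120,400,260),5)
o=readout.get_obs();im=imaging.get_image('wrist');cv2.imwrite('pics/w11.png',im[:,:,::-1])
"
```

```text
t 11.35 tcpB [-35.4 -60.3 107.1] W [575. -68. 107.] F [-0.6  0.1  0.7] w 0.5 q [-0.14  0.51  1.8   0.    0.83  1.21]
 tool x in box: [ 1.    -0.    -0.005]
 tool z in box: [-0.005  0.002 -1.   ]
```

View pics/s11.png

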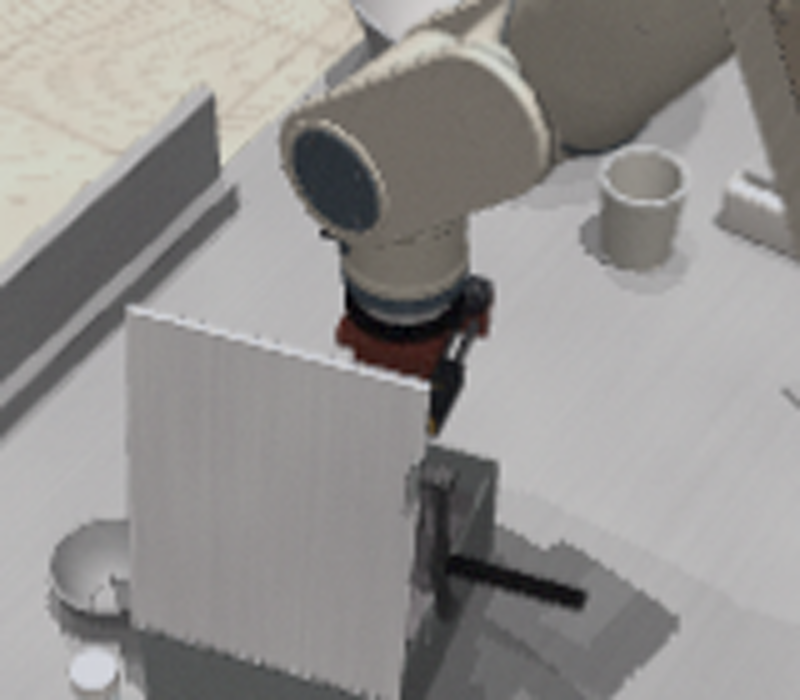

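View pics/w11.png

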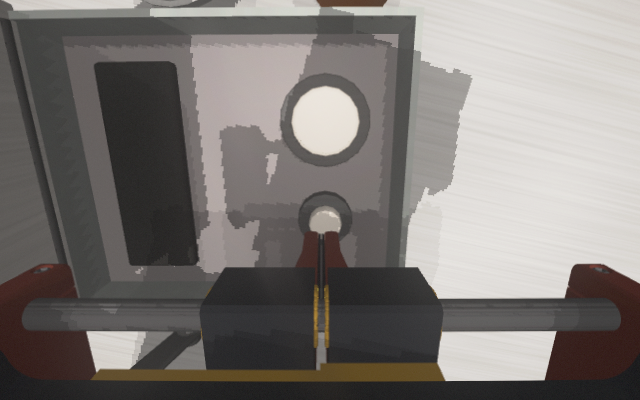

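View pics/t11.png

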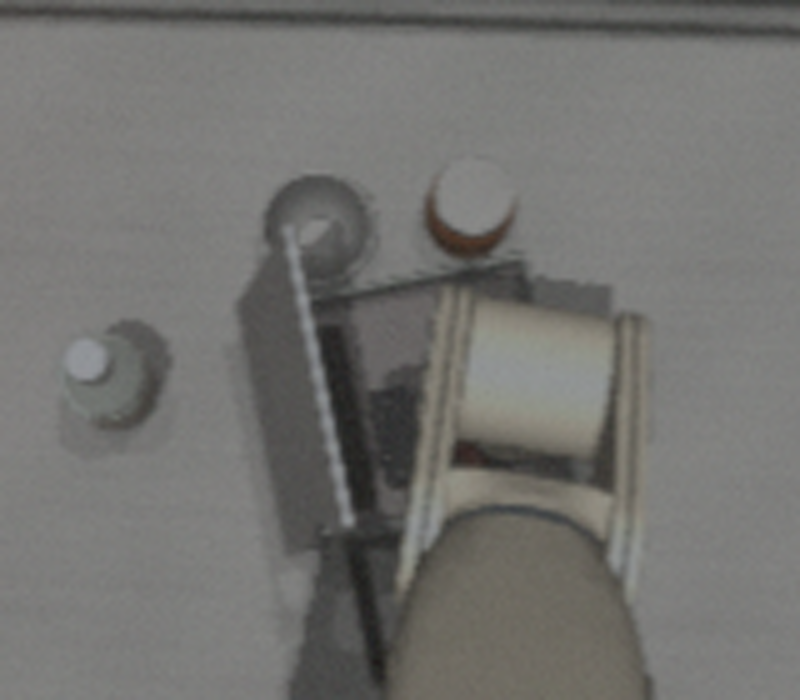

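```bash
python3 -c "
from h import *
o=readout.get_obs()
print(w2b(onz('wrist',(325,219),79,o)),w2b(onz('wrist',(326,121),79,o)))
for y,z in ((36,188),(52,187),(61,185)): print(y,proj('side',b2w(-198,y,z)))
"
```

```text
[-25.88134796 -62.91261496  79.        ] [ 35.60234515 -63.31379381  79.        ]
36 [369.18175066 194.49635466]
52 [367.6438263  198.50386469]
61 [366.73331216 201.06910516]
```

Run:
```python
from h import *
def row(f,off,s,us):
    im=cv2.imread(f).astype(float).mean(2); out=[]
    for u in us:
        c=int((u-off[0]+.5)*s-.5); col=im[:,c]; k=np.where(col<45)[0]
        k=k[(k/s+off[1]>175)&(k/s+off[1]<215)]
        out.append((k.min()+k.max()+1)/2/s-.5+off[1] if len(k) else None)
    return out
us=[350,353,356,359,362,364]
print("s11",row("pics/s11.png",(250,80),5,us))
print("s7",row("pics/s7.png",(250,80),4,us))
def pred(y,z):
    a=[proj('side',b2w(x,y,z)) for x in np.linspace(-120,-198,60)]; a=np.array(a); return np.interp(us,a[:,0],a[:,1]).round(2)
for y,z in((36,188),(38,189),(48,187.5),(52,187),(56,186),(61,185)): print(y,pred(y,z))
```

```text
s11 [np.float64(195.1), np.float64(195.9), np.float64(196.8), np.float64(197.7), np.float64(198.5), np.float64(199.1)]
s7 [np.float64(188.75), np.float64(189.625), np.float64(190.625), np.float64(191.25), np.float64(192.25), np.float64(192.625)]
36 [189.02 189.88 190.73 191.59 192.45 193.02]
38 [189.34 190.19 191.05 191.91 192.76 193.33]
48 [192.27 193.13 193.99 194.85 195.71 196.29]
52 [193.43 194.29 195.15 196.02 196.88 197.46]
56 [194.7  195.56 196.42 197.29 198.15 198.73]
61 [196.23 197.1  197.97 198.83 199.7  200.28]
```

carry_out(
  rows=[
    [[0.0025,0.002,0.012],[0,0,0],1],
    [[0,0,0.01],[0,0,0],1],
    [[0,0,0.003],[0,0,0],1],
    [[0,0,0.002],[0,0,0],1],
    [[0,0,0.002],[0,0,0],1],
    [[0,0,0],[0,0,0],1],
  ],
)

```text
t: 12.0
ee_pos: [579.4, -69.7, 79.4]
orientation: [-3.122, -0.352, 0.001]
ft_force: [-0.9, -0.7, 2.9]
width: 0.2
```

carry_out(
  rows=[
    [[0,0,0.0015],[0,0,0],1],
    [[0,0,0.0015],[0,0,0],1],
    [[0,0,0.0015],[0,0,0],1],
    [[0,0,0],[0,0,0],1],
  ],
)

```text
t: 12.33
ee_pos: [579.7, -69.7, 75.3]
orientation: [3.122, 0.352, 0.0]
ft_force: [-1.6, -0.4, 3.7]
width: 0.6
```

carry_out(
  rows=[
    [[0,0,0.001],[0,0,0],1],
    [[0,0,0.001],[0,0,0],1],
    [[0,0,0],[0,0,0],1],
  ],
)

```text
t: 12.58
ee_pos: [579.7, -69.7, 73.4]
orientation: [3.122, 0.352, 0.0]
ft_force: [-1.5, -0.7, 5.7]
width: 0.1
```

carry_out(
  rows=[
    [[0,0,0.001],[0,0,0],1],
    [[0,0,0.001],[0,0,0],1],
    [[0,0,0],[0,0,0],1],
    [[0,0,0],[0,0,0],1],
  ],
)

```text
t: 12.92
ee_pos: [579.8, -69.7, 73.0]
orientation: [3.122, 0.352, 0.001]
ft_force: [-7.1, 0.7, 21.7]
width: 0.4
```

carry_out(
  rows=[
    [[0,0,-0.005],[0,0,0],1],
    [[0,0,-0.01],[0,0,0],1],
    [[0,0,-0.017],[0,0,0],1],
    [[0.022,0,0],[0,0,0],1],
    [[0.022,0,0],[0,0,0],1],
    [[0.021,0,0],[0,0,0],1],
    [[0,0,0],[0,0,0],1],
    [[0,0,0],[0,0,0],1],
  ],
)

```text
t: 13.58
ee_pos: [643.5, -55.0, 103.1]
orientation: [3.122, 0.353, 0.001]
ft_force: [-0.3, -0.1, 0.6]
width: 0.4
```

```bash
python3 -c "
from h import *
st(readout.get_obs())
o=readout.get_obs();im=imaging.get_image('wrist');cv2.imwrite('pics/w12.png',im[:,:,::-1])
"
```

```text
t 13.58 tcpB [ 34.3 -62.7 103.1] W [643. -55. 103.] F [-0.3 -0.1  0.6] w 0.4 q [-0.1   0.6   1.65  0.    0.89  1.24]
 tool x in box: [1. 0. 0.]
 tool z in box: [ 0. -0. -1.]
```

View pics/w12.png

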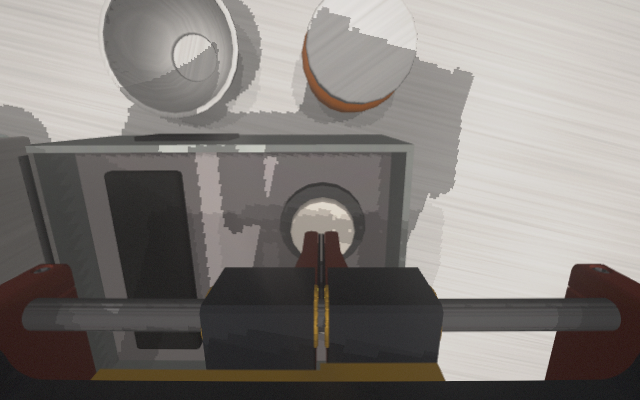

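carry_out(
  rows=[
    [[0,0,0.012],[0,0,0],1],
    [[0,0,0.008],[0,0,0],1],
    [[0,0,0.0025],[0,0,0],1],
    [[0,0,0.0015],[0,0,0],1],
    [[0,0,0.0015],[0,0,0],1],
    [[0,0,0.0015],[0,0,0],1],
    [[0,0,0.0015],[0,0,0],1],
    [[0,0,0.0015],[0,0,0],1],
    [[0,0,0],[0,0,0],1],
  ],
)

```text
t: 14.38
ee_pos: [642.8, -55.3, 73.4]
orientation: [3.122, 0.353, -0.001]
ft_force: [-3.6, -0.8, 5.6]
width: 0.7
```

carry_out(
  rows=[
    [[0,0,0.001],[0,0,0],1],
    [[0,0,0.001],[0,0,0],1],
    [[0,0,0],[0,0,0],1],
    [[0,0,0],[0,0,0],1],
  ],
)

```text
t: 14.72
ee_pos: [642.9, -55.3, 73.1]
orientation: [3.122, 0.352, 0.0]
ft_force: [-8.3, -0.0, 17.0]
width: 0.6
```

carry_out(
  rows=[
    [[0,0,-0.005],[0,0,0],1],
    [[0,0,-0.02],[0,0,0],1],
    [[0,0,-0.035],[0,0,0],1],
    [[0,0,-0.035],[0,0,0],1],
    [[-0.02,0,-0.03],[0,0,0],1],
    [[-0.025,0,-0.028],[0,0,0],1],
    [[-0.036,0,0],[0,0,0],1],
    [[-0.036,0,0],[0,0,0],1],
    [[-0.036,0,0],[0,0,0],1],
    [[-0.036,0,0],[0,0,0],1],
    [[-0.018,0,0],[0,0,0],1],
    [[0,0,0],[0,0,0],1],
  ],
)

```text
t: 15.72
ee_pos: [437.9, -101.6, 224.2]
orientation: [-3.122, -0.35, 0.001]
ft_force: [-0.1, 0.2, -0.4]
width: 0.6
```

```bash
python3 -c "
from h import *
st(readout.get_obs())
save('side','s13.png',(250,80,410,220),5)
save('top','t13.png',(240,120,400,260),5)
"
```

```text
t 15.72 tcpB [-176.4  -62.3  224.2] W [ 438. -102.  224.] F [-0.1  0.2 -0.4] w 0.6 q [-0.25  0.16  2.   -0.    0.98  1.09]
 tool x in box: [ 1.    -0.002 -0.001]
 tool z in box: [-0.001  0.    -1.   ]
```

View pics/s13.png

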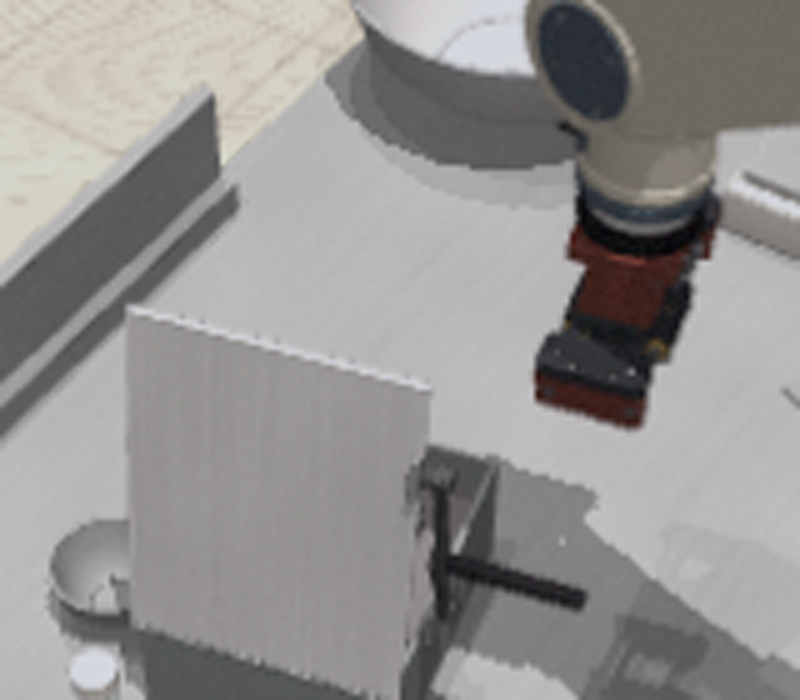

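View pics/t13.png

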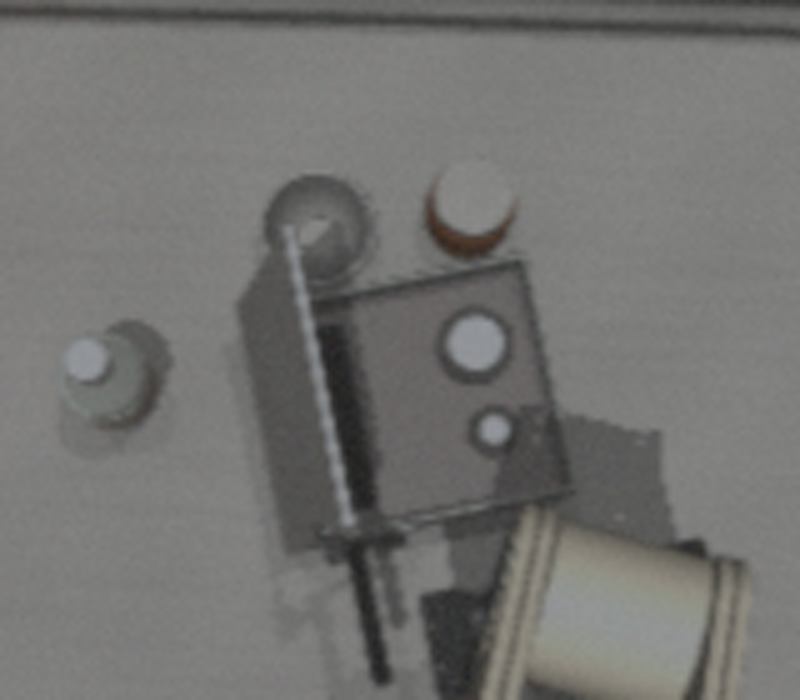

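carry_out(
  rows=[
    [[0,-0.036,0],[0,0,0],1],
    [[0,-0.036,0],[0,0,0],1],
    [[0,-0.036,0],[0,0,0],1],
    [[0,-0.036,0],[0,0,0],1],
    [[0,-0.013,0],[0,0,0],1],
    [[0,0,0],[0,0,0],1],
    [[0,0,0.028],[0,0,0],1],
    [[0,0,0.028],[0,0,0],1],
    [[0,0,0],[0,0,0],1],
  ],
)

```text
t: 16.57
ee_pos: [405.0, 51.4, 164.9]
orientation: [3.122, 0.353, -0.009]
ft_force: [-0.6, -0.7, -0.7]
width: 0.6
```

```bash
python3 -c "
from h import *
st(readout.get_obs())
o=readout.get_obs();im=imaging.get_image('wrist');cv2.imwrite('pics/w14.png',im[:,:,::-1])
"
```

```text
t 16.57 tcpB [-174.4   94.2  164.9] W [405.  51. 165.] F [-0.6 -0.7 -0.7] w 0.6 q [ 0.1   0.2   2.13 -0.    0.82  1.44]
 tool x in box: [ 1.     0.    -0.006]
 tool z in box: [-0.006  0.001 -1.   ]
```

View pics/w14.png

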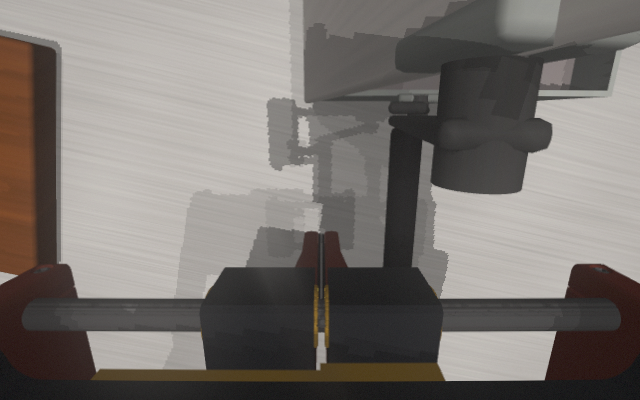

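carry_out(
  rows=[
    [[0,0.005,0],[0,0,0],1],
    [[0,0.005,0],[0,0,0],1],
    [[0,0.003,0],[0,0,0],1],
    [[0,0.002,0],[0,0,0],1],
    [[0,0.002,0],[0,0,0],1],
    [[0,0.002,0],[0,0,0],1],
    [[0,0,0],[0,0,0],1],
  ],
)

```text
t: 17.2
ee_pos: [410.6, 32.8, 168.5]
orientation: [3.122, 0.352, 0.001]
ft_force: [-0.5, -0.1, -0.3]
width: 0.6
```

carry_out(
  rows=[
    [[0,0.002,0],[0,0,0],1],
    [[0,0.002,0],[0,0,0],1],
    [[0,0.002,0],[0,0,0],1],
    [[0,0,0],[0,0,0],1],
  ],
)

```text
t: 17.53
ee_pos: [411.9, 27.3, 168.3]
orientation: [-3.121, -0.352, -0.0]
ft_force: [-1.1, 1.7, 1.6]
width: 0.5
```

carry_out(
  rows=[
    [[0,0.003,0],[0,0,0],1],
    [[0,0.003,0],[0,0,0],1],
    [[0,0.003,0],[0,0,0],1],
    [[0,0.003,0],[0,0,0],1],
    [[0,0.003,0],[0,0,0],1],
    [[0,0.003,0],[0,0,0],1],
    [[0,0,0],[0,0,0],1],
  ],
)

```text
t: 18.12
ee_pos: [415.9, 9.1, 168.1]
orientation: [3.121, 0.352, -0.0]
ft_force: [0.0, -0.6, 0.0]
width: 0.2
```

```bash
python3 -c "
from h import *
st(readout.get_obs())
save('side','s15.png',(250,80,410,220),5)
save('top','t15.png',(240,120,400,260),5)
o=readout.get_obs();im=imaging.get_image('wrist');cv2.imwrite('pics/w15.png',im[:,:,::-1])
"
```

```text
t 18.12 tcpB [-173.2   50.5  168.1] W [416.   9. 168.] F [ 0.  -0.6  0. ] w 0.2 q [-0.01  0.2   2.12 -0.    0.82  1.34]
 tool x in box: [ 1.    -0.001 -0.   ]
 tool z in box: [-0. -0. -1.]
```

View pics/s15.png

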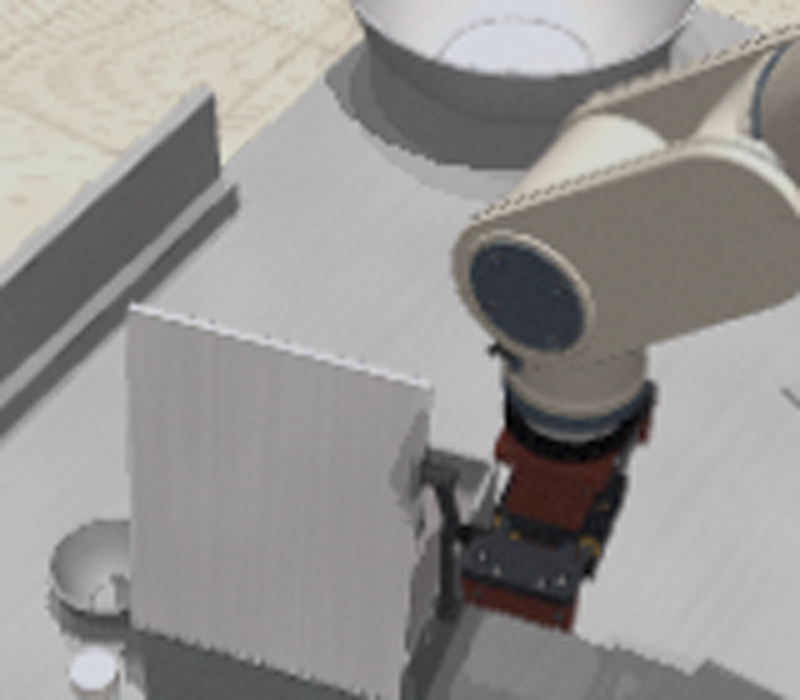

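View pics/w15.png

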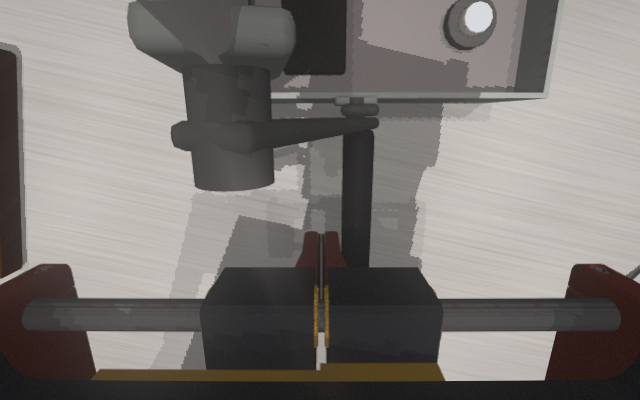

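carry_out(
  rows=[
    [[0,-0.02,0],[0,0,0],1],
    [[0,-0.008,-0.033],[0,0,0],1],
    [[0,-0.008,-0.033],[0,0,0],1],
    [[0,-0.008,-0.033],[0,0,0],1],
    [[0,-0.008,-0.03],[0,0,0],1],
    [[0,0,0],[0,0,0],1],
    [[0.035,0,0],[0,0,0],1],
    [[0.035,0,0],[0,0,0],1],
    [[0.035,0,0],[0,0,0],1],
    [[0.035,0,0],[0,0,0],1],
    [[0.033,0,0],[0,0,0],1],
    [[0,0,0],[0,0,0],1],
  ],
)

```text
t: 19.27
ee_pos: [577.4, 99.9, 295.8]
orientation: [3.122, 0.353, 0.002]
ft_force: [-1.2, -0.2, -0.4]
width: 0.3
```

```bash
python3 -c "
from h import *
st(readout.get_obs())
save('side','s16.png',(250,60,410,200),5)
save('top','t16.png',(240,120,400,260),5)
"
cat > low.py <<'E'
from h import *
H=np.array([105,98.])
p=None
for th in [76,70,60,50,40,30,20,10,5,0]:
    t=np.radians(th); C=H+200*np.array([-np.cos(t),np.sin(t)])+4*np.array([np.sin(t),np.cos(t)])+[13.5,0]
    print(th,C.round(1), "" if p is None else ("ty,tz",(-(C-p)).round(1))); p=C
E
python3 low.py
```

```text
t 19.27 tcpB [  4.5 103.  295.8] W [577. 100. 296.] F [-1.2 -0.2 -0.4] w 0.3 q [ 0.15  0.29  1.65 -0.    1.2   1.5 ]
 tool x in box: [ 1.    -0.     0.002]
 tool z in box: [ 0.002 -0.    -1.   ]
76 [ 74. 293.] 
70 [ 53.9 287.3] ('ty,tz', array([20.1,  5.7]))
60 [ 22.  273.2] ('ty,tz', array([31.9, 14.1]))
50 [ -7.  253.8] ('ty,tz', array([29. , 19.4]))
40 [-32.1 229.6] ('ty,tz', array([25.1, 24.2]))
30 [-52.7 201.5] ('ty,tz', array([20.6, 28.2]))
20 [-68.1 170.2] ('ty,tz', array([15.4, 31.3]))
10 [-77.8 136.7] ('ty,tz', array([ 9.7, 33.5]))
5 [-80.4 119.4] ('ty,tz', array([ 2.6, 17.3]))
0 [-81.5 102. ] ('ty,tz', array([ 1.1, 17.4]))
```

View pics/s16.png

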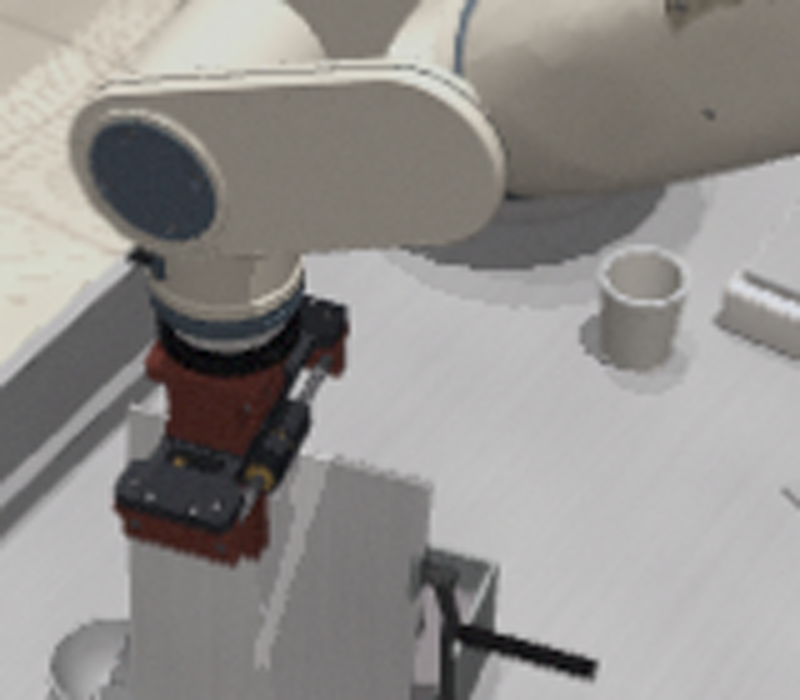

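View pics/t16.png

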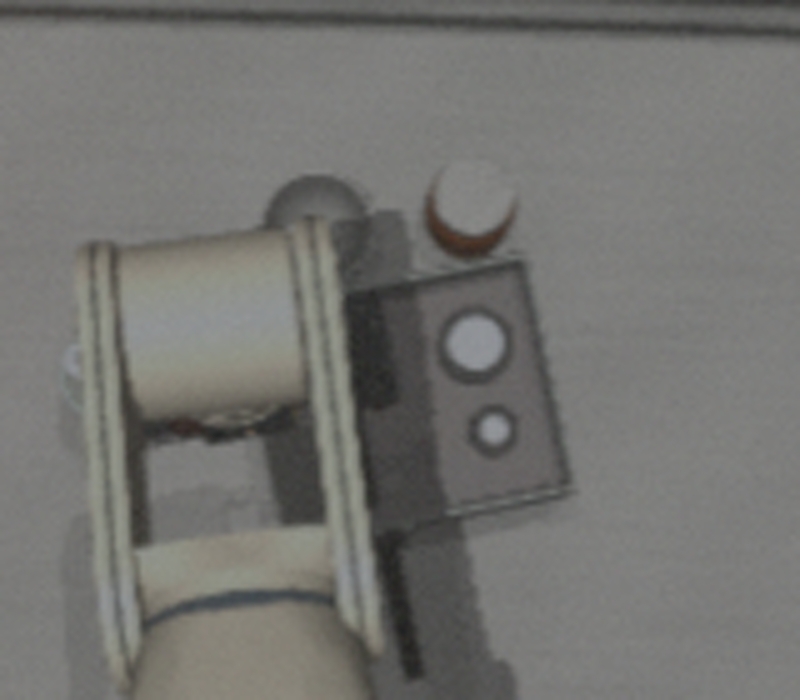

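carry_out(
  rows=[
    [[0,0.009,0],[0,0,0],1],
    [[0,0.009,0],[0,0,0],1],
    [[0,0.009,0.001],[0,0,0],1],
    [[0,0.005,0.001],[0,0,0],1],
    [[0,0.005,0.0015],[0,0,0],1],
    [[0,0.005,0.0015],[0,0,0],1],
    [[0,0.005,0.0015],[0,0,0],1],
    [[0,0.005,0.0015],[0,0,0],1],
  ],
)

```text
t: 20.03
ee_pos: [584.6, 47.8, 289.3]
orientation: [3.122, 0.352, 0.001]
ft_force: [0.2, 1.7, 1.3]
width: 0.4
```

carry_out(
  rows=[
    [[0,0.0064,0.0028],[0,0,0],1],
    [[0,0.0064,0.0028],[0,0,0],1],
    [[0,0.0064,0.0028],[0,0,0],1],
    [[0,0.0064,0.0028],[0,0,0],1],
    [[0,0.0064,0.0028],[0,0,0],1],
  ],
)

```text
t: 20.45
ee_pos: [591.7, 16.5, 274.7]
orientation: [-3.122, -0.352, 0.0]
ft_force: [-0.6, 1.2, 0.1]
width: 0.3
```

```bash
python3 -c "
from h import *
st(readout.get_obs())
save('side','s17.png',(250,60,410,200),5)
"
```

```text
t 20.45 tcpB [-2.000e-01  1.850e+01  2.747e+02] W [592.  16. 275.] F [-0.6  1.2  0.1] w 0.3 q [0.01 0.32 1.66 0.   1.17 1.35]
 tool x in box: [ 1. -0. -0.]
 tool z in box: [-0.  0. -1.]
```

View pics/s17.png

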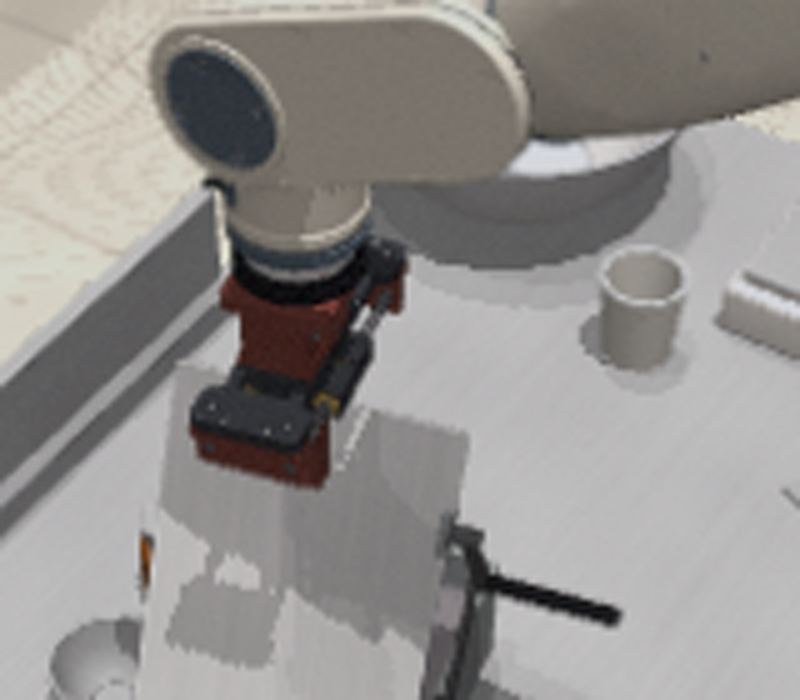

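carry_out(
  rows=[
    [[0,0.005,0.004],[0,0,0],1],
    [[0,0.005,0.004],[0,0,0],1],
    [[0,0.005,0.004],[0,0,0],1],
    [[0,0.005,0.004],[0,0,0],1],
    [[0,0.005,0.004],[0,0,0],1],
    [[0,0.005,0.0048],[0,0,0],1],
    [[0,0.005,0.0048],[0,0,0],1],
    [[0,0.005,0.0048],[0,0,0],1],
    [[0,0.005,0.0048],[0,0,0],1],
    [[0,0.005,0.0048],[0,0,0],1],
  ],
)

```text
t: 21.33
ee_pos: [602.8, -32.1, 230.6]
orientation: [-3.122, -0.352, 0.0]
ft_force: [-0.4, -0.1, 0.2]
width: 0.2
```

carry_out(
  rows=[
    [[0,0.0041,0.0056],[0,0,0],1],
    [[0,0.0041,0.0056],[0,0,0],1],
    [[0,0.0041,0.0056],[0,0,0],1],
    [[0,0.0041,0.0056],[0,0,0],1],
    [[0,0.0041,0.0056],[0,0,0],1],
  ],
)

```text
t: 21.75
ee_pos: [607.3, -51.9, 202.6]
orientation: [-3.122, -0.352, 0.0]
ft_force: [0.3, 0.4, -0.7]
width: 0.4
```

```bash
python3 -c "
from h import *
st(readout.get_obs())
save('side','s18.png',(250,80,410,220),5)
"
```

```text
t 21.75 tcpB [-2.000e-01 -5.170e+01  2.026e+02] W [607. -52. 203.] F [ 0.3  0.4 -0.7] w 0.4 q [-0.1   0.42  1.68  0.    1.04  1.24]
 tool x in box: [ 1. -0. -0.]
 tool z in box: [-0.  0. -1.]
```

View pics/s18.png

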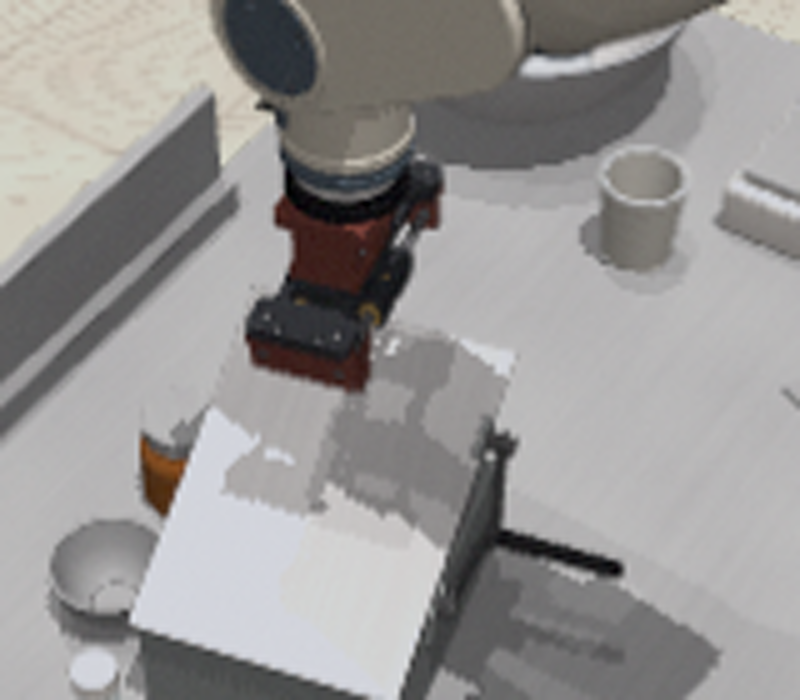

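Continuing down to about 3°.

carry_out(
  rows=[
    [[0,0.003,0.006],[0,0,0],1],
    [[0,0.003,0.006],[0,0,0],1],
    [[0,0.003,0.006],[0,0,0],1],
    [[0,0.003,0.006],[0,0,0],1],
    [[0,0.003,0.006],[0,0,0],1],
    [[0,0.002,0.0065],[0,0,0],1],
    [[0,0.002,0.0065],[0,0,0],1],
    [[0,0.002,0.0065],[0,0,0],1],
    [[0,0.002,0.0065],[0,0,0],1],
    [[0,0.002,0.0065],[0,0,0],1],
  ],
)

```text
t: 22.63
ee_pos: [612.9, -76.1, 140.0]
orientation: [-3.122, -0.352, 0.0]
ft_force: [0.3, 0.1, 0.6]
width: 0.3
```

carry_out(
  rows=[
    [[0,0.0006,0.006],[0,0,0],1],
    [[0,0.0005,0.006],[0,0,0],1],
    [[0,0.0005,0.006],[0,0,0],1],
    [[0,0.0005,0.005],[0,0,0],1],
    [[0,0,0.004],[0,0,0],1],
    [[0,0,0.003],[0,0,0],1],
    [[0,0,0.002],[0,0,0],1],
    [[0,0,0],[0,0,0],1],
  ],
)

```text
t: 23.3
ee_pos: [613.1, -77.9, 108.3]
orientation: [-3.122, -0.352, 0.001]
ft_force: [0.2, -0.5, -0.2]
width: 0.6
```

carry_out(
  rows=[
    [[0,0,0.0015],[0,0,0],1],
    [[0,0,0.0015],[0,0,0],1],
    [[0,0,0.0015],[0,0,0],1],
    [[0,0,0.001],[0,0,0],1],
    [[0,0,0],[0,0,0],1],
    [[0,0,0],[0,0,0],1],
  ],
)

```text
t: 23.8
ee_pos: [613.3, -78.0, 103.2]
orientation: [-3.122, -0.352, 0.0]
ft_force: [0.6, -0.1, -0.3]
width: 0.7
```

carry_out(
  rows=[
    [[0,0,0.001],[0,0,0],1],
    [[0,0,0.0005],[0,0,0],1],
    [[0,0,0],[0,0,0],1],
  ],
)

```text
t: 24.05
ee_pos: [613.6, -78.1, 102.4]
orientation: [3.122, 0.352, 0.001]
ft_force: [-1.7, 0.8, 5.2]
width: 0.4
```

carry_out(
  rows=[
    [[0,0,0.0005],[0,0,0],1],
    [[0,0,0],[0,0,0],1],
    [[0,0,0],[0,0,0],1],
    [[0,0,0],[0,0,0],1],
  ],
)

```text
t: 24.38
ee_pos: [613.5, -78.0, 102.3]
orientation: [3.122, 0.352, 0.001]
ft_force: [-2.6, 0.2, 7.9]
width: 0.4
```

carry_out(
  rows=[
    [[0,0,-0.003],[0,0,0],1],
    [[0,0,-0.02],[0,0,0],1],
    [[0,0,-0.04],[0,0,0],1],
    [[0,0,-0.04],[0,0,0],1],
    [[0,0,-0.04],[0,0,0],1],
    [[-0.03,0.02,-0.01],[0,0,0],1],
    [[-0.03,0.02,0],[0,0,0],1],
    [[-0.03,0.02,0],[0,0,0],1],
    [[-0.03,0.02,0],[0,0,0],1],
    [[-0.03,0.02,0],[0,0,0],1],
    [[-0.03,0.02,0],[0,0,0],1],
    [[-0.03,0.02,0],[0,0,0],1],
  ],
)

```text
t: 25.38
ee_pos: [438.4, -262.2, 254.4]
orientation: [3.121, 0.353, 0.0]
ft_force: [0.6, -0.2, -0.4]
width: 0.4
```

carry_out(
  rows=[
    [[-0.03,0.03,0],[0,0,0],1],
    [[-0.02,0.035,0],[0,0,0],1],
    [[0,0.04,0],[0,0,0],1],
    [[0,0.04,0],[0,0,0],1],
    [[0,0.04,0],[0,0,0],1],
    [[0,0.04,0],[0,0,0],1],
    [[0,0.03,0],[0,0,0],1],
    [[0,0,0],[0,0,0],1],
    [[0,0,0],[0,0,0],1],
  ],
)

```text
t: 26.13
ee_pos: [447.9, -521.2, 253.2]
orientation: [-3.121, -0.35, 0.001]
ft_force: [0.0, 0.5, -0.6]
width: 0.8
```

```bash
python3 -c "
from h import *
st(readout.get_obs())
save('side','s20.png',(230,100,430,260),4)
save('top','t20.png')
a=cv2.imread('pics/t20.png').astype(float);b=cv2.imread('pics/top0.png').astype(float)
d=abs(a-b).mean(2)[130:260,240:400]; print(d.mean(),(d>25).sum())
cv2.imwrite('pics/t20z.png',cv2.resize(a[120:290,230:470],None,fx=3.3,fy=3.3,interpolation=cv2.INTER_CUBIC))
"
```

```text
t 26.13 tcpB [-260.4 -473.6  253.2] W [ 448. -521.  253.] F [ 0.   0.5 -0.6] w 0.8 q [-0.88  0.49  1.45  0.    1.2   0.47]
 tool x in box: [ 1.    -0.002 -0.   ]
 tool z in box: [-0.     0.001 -1.   ]
4.512884615384616 1046[ WARN:0@5.517] global loadsave.cpp:1063 imwrite_ Unsupported depth image for selected encoder is fallbacked to CV_8U.
```

View pics/s20.png

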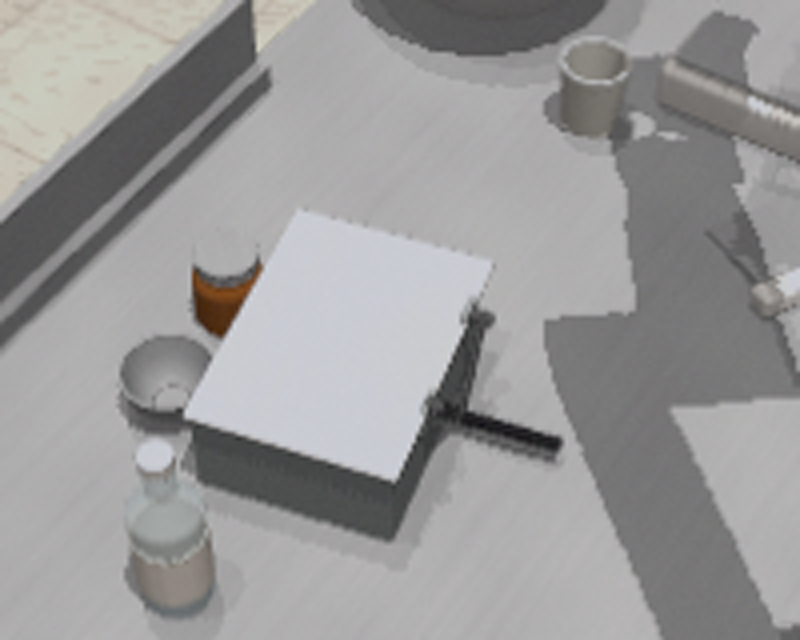

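View pics/t20z.png

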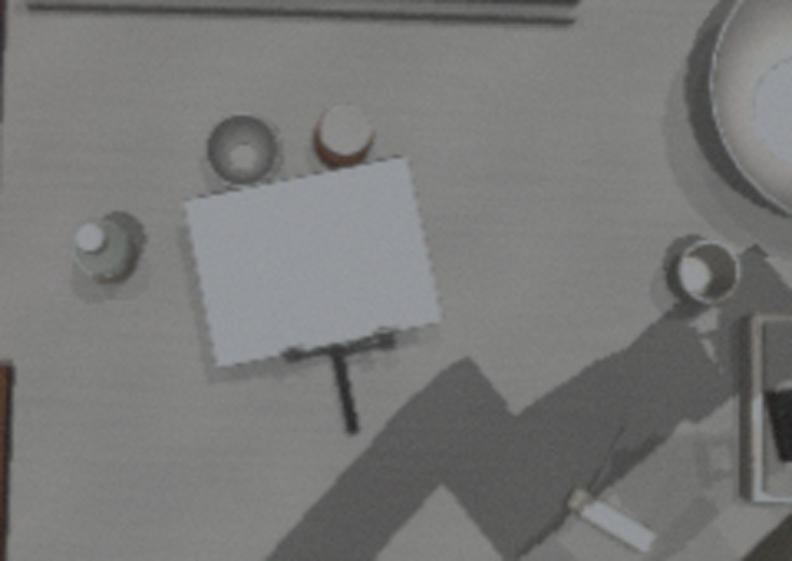

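```bash
python3 -c "
from workcell import close_job
print(close_job())"
```

```text
the job is handed in; nothing more can be done
None
```

I raised the lid, locked the stay, pressed both keys, then broke the knee and shut the lid again. The job is handed in at about 26 s of the 66 s allowed.

- **Lid and stay:** I lifted the lid by its lip to about 78°, at no more than 10 N in the readings. I then pushed the knee pin to +y, past straight, until it met its stop with a sharp rise to 10 N. With the arm clear, the pin stood at box y of about 58 mm and the lid stayed up. The locked geometry gives about 58.7 mm; straight is 52 mm.
- **Keys:** Each was pressed until it met its end, with the fingertips at 73.0 mm for the small key and 73.1 mm for the large (fully down is 73 mm). The force read 22 N on the small key and 17 N on the large, against the 5 N each needs. The small key was released before I moved to the large one. A later picture showed both in place, but I did not measure their height after release.
- **Closing:** I pushed the pin back to -y to unlock the stay, then guided the lid down with light force. I finished with about 8 N on top, where the fingertips read 102.3 mm (fully shut is 102 mm).

In the last pictures the lid is level and the knee pin is back at its starting pixel. The bottle, bowl, jar, cup and scraper look unmoved; I checked them by eye, because the before-and-after image difference was mixed with the arm's shadow. The wrist and top cameras disagreed by about 3 mm on the large key's position and by about 8 mm on the small one's. The fingers partly hid the small key from the wrist camera. Neither mattered for the presses.

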